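# Gather tubes under the lid and set up the record photo

### The arm

A 6-joint arm with a two-finger parallel gripper is mounted at the origin on a cart in front of the work surface, level with it; the furniture and walls round the work are solid. World frame = base frame: x ahead of the robot, y to its left, z up, the work surface at z = 0. Lengths are in m, angles in rad, forces in N, time in s.
With the tool pointing down it reaches from about 0.35 to 0.725 m from the base axis. Payload 6 kg.
Tool frame: the origin (TCP) lies midway between the tips of the shut fingers; the grasp point (between the pads) lies manip.pinch_z behind it (manip.pinch_z is the distance from the TCP to the grasp point, in m); z points along the fingers, y is the line along which they close (so a half turn about z gives the same grasp; the last joint's range is limited). The gripper opens to 85 mm and grips with 20 to 120 N. Pads are 22 mm wide; open, the fingers measure 114 mm over their backs; the gripper's body (76 mm by 85 mm) begins 54 mm behind the grasp point. The pads swing forward as they close: fully open they stand 13 mm farther back than shut.
Start: joints at [-0.968, 0.04, 0.085, 0, -1.615, -0.334], TCP at [0.159, -0.578, 0.231] pointing down, gripper open.
Joint ranges: [-2.56, 2.56], [-1.29, 2.01], [-1.08, 1.49], [-3.29, 1.98], [-2.81, -0.18], [-2.99, 2.99]. Speed limits (rad/s): [2.57, 2.57, 3.01, 3.14, 3.14, 3.14].

### API

Orientations are given as a rotation vector (axis times angle).
In Python, from bench import manip, imaging gives the robot as it stands.
- The arm moves only by the tool carry_out, never from a script. Its argument "commands" is a list of rows, each an object of numbers: "dx", "dy", "dz": the shift along the tool's x, y, z in mm; "wx", "wy", "wz": the turn, a rotation vector about the tool's x, y, z in rad; "gripper": the opening, from 0 (shut) to 1 (fully open). In form: [{"dx": .., "dy": .., "dz": .., "wx": .., "wy": .., "wz": .., "gripper": ..}, ...]. A call has 1 to 12 rows; each row is the pose to reach, as a shift and turn from the pose commanded when the call began, along the tool's axes at that moment; what a row does not reach only later rows make up. A row lasts 1/8 s, in which the tool goes at most 62.5 mm and 10.7 degrees, less where a joint would pass 70% of its speed; a pose out of reach is approached as far as the arm can. A call with a gripper value outside its range is refused whole. The fingers move at their own pace and stop on an object; "force" is the grip in N (left out, the last holds). Time passes only in rows, so rows that repeat a pose let the fingers close. It gives the time, the measured TCP pose, the force, the opening and the grip force at its end, in the units of the state.
- manip.get_state(): the state, without advancing time (a new reading comes with each control period).
- imaging.read_camera(name): name is "side" or "top"; returns (picture, depth): 400x640x3 uint8, red, green, blue; 400x640 float32, m along the optical axis (not along the pixel's ray), 0 where there is no reading.
- imaging.camera_model(name): a dict with "vertical_fov" (degrees; the focal length in pixels is half the picture's height over the tangent of half this angle, whatever the lens; pixels are square), "cx", "cy" (the principal point, pixels), "dist" ([k1, k2, p1, p2, k3] as OpenCV has them; the pictures are not rectified), "view" (4x4, takes a point from world to camera coordinates). Camera axes: x right, y up, looking along -z (the intrinsics and any distortion apply to the point x, -y, -z); pixel columns grow to the right and rows downward; lengths in m; the calibration is good to about 2 mm. A picture is of the moment at which its call begins. camera_model takes no time and is no camera call.
- manip.close_job(): hands the job in; it is judged then, once.
The state is a dict: "time": time; "joints": joint angles; "joint_vel": joint speeds; "joint_torque": joint torques, N m; "position": TCP position; "tcp_rot": TCP orientation; "ft_force": force on the tool from outside, world axes, zero at the start; "moment": the same for the moment, N m; "finger_gap": finger opening in m; "grasp_force": force on a finger pad.
Only numpy, scipy, OpenCV 4.12 (cv2) and the standard library are available. Lean on these libraries where they do the work, as an engineer would, in place of code of your own. Each camera call takes 0.05 s, during which the arm holds its last target. There are 200 camera calls.

### The job

Get the sample dish ready for its record photo: pinch the lid and dish together by their two finger tabs, tip the dish up with the lid kept on so that every tube rolls into the low well at the end away from the tabs, set it down flat again, and only then lift the lid off and lay it flat, knob up, on the worktop clear of the dish. Stand every bottle and vial from the front left upright on the dish's cleared grey floor, and swivel and tilt the camera head so that it looks straight at the middle of the well. Leave the white-capped specimen cup and the roll of tape where they are.

Things in the scene. Friction and masses are not known exactly. Their poses are not given: they have to be found in the camera images.
- dish: Loose white dish, 0.35 kg, 178 (x) x 108 (y) x 26 mm, origin under its middle, z up. Inside (100 mm wide), the grey raised floor, 7 mm up, runs from x = -34 to +83 mm; a short ramp leads from there to the low well, 3 mm up, from x = -85 to -44 mm. A blue finger tab stands outside its +x end. Tipped about the bottom edge of its -x end by about 30 degrees, the tubes roll into the well.
- dish_tab (a point): Centre of the dish's blue finger tab, at dish (101.5, -4.5, 43) mm: upright plate 6 mm thick (dish y), 27 mm long (dish x, 88 to 115 mm), from 14 to 58 mm high. The seated lid's orange tab stands beside it across a 3 mm gap: both can be pinched together along dish y (15 mm over both, middle at dish y = 0).
- dish_well (a point): Point in the middle of the dish's low well, at dish (-59, 0, 10) mm: what the camera must look at.
- dish_floor (a point): Middle of the dish's grey raised floor (117 x 100 mm), on its surface, at dish (26, 0, 7) mm; four bottles fit in a zigzag: 26 mm apart along dish x, 27 mm to either side of the middle.
- lid: Loose clear lid, 0.12 kg, plate 174 x 120 x 4 mm with 8 mm deep skirts under its long sides only (3 mm play; nothing but pinched tabs stops it sliding along dish x). Origin below the knob, level with the skirts' lower edges; z up, x towards its tab. Seated, its origin is at dish (0, 0, 18) mm with the same axes; lying on the worktop at z = 0.
- lid_knob (a point): Centre of the lid's orange knob, a bar 50 mm long (lid x), 14 mm wide (lid y), standing 26 mm over the plate; this point is 26 mm above the lid's origin, the knob's top 38 mm above it.
- lid_tab (a point): Centre of the lid's orange upright finger tab, 6 mm thick (y), at lid (101.5, 4.5, 25) mm; its top is level with the dish's tab when the lid is seated.
- tube_a_mid (a point): Centre of the sample tube with the purple stopper, 14 mm thick and 79 mm long (its y axis), lying across the dish under the lid at the start; smooth, rolls and slides along dish x. May be absent.
- tube_b_mid (a point): Centre of the sample tube with the red stopper, 14 mm thick and 79 mm long (its y axis), lying across the dish under the lid at the start; smooth, rolls and slides along dish x. May be absent.
- tube_c_mid (a point): Centre of the sample tube with the green stopper, 14 mm thick and 79 mm long (its y axis), lying across the dish under the lid at the start; smooth, rolls and slides along dish x. May be absent.
- black_cap_mid (a point): Small clear bottle with a black cap and an orange band (body 33 mm wide up to 54 mm, cap 25 mm), 33 mm across and 74 mm tall, stands upright on the worktop. Point at its centre, half-way up; z axis points up out of its cap. May be absent.
- orange_vial_mid (a point): Orange vial with a white cap (body 57 mm high), 31 mm across and 68 mm tall, stands upright on the worktop. Point at its centre, half-way up; z axis points up out of its cap. May be absent.
- green_vial_mid (a point): Green vial with a white cap (body 67 mm high, slightly slimmer than the cap), 35 mm across and 80 mm tall, stands upright on the worktop. Point at its centre, half-way up; z axis points up out of its cap. May be absent.
- dropper_mid (a point): Clear dropper bottle with a pointed white cap (body 60 mm high), 33 mm across and 82 mm tall, stands upright on the worktop. Point at its centre, half-way up; z axis points up out of its cap. May be absent.
- cup_mid (a point): Bystander: specimen cup with a white cap, 60 mm across, 70 mm tall; point half-way up.
- tape_mid (a point): Bystander: black roll of tape lying flat, 59 mm across, 19 mm high; point at its centre.
- cam_aim (a point): White camera head (70 x 50 x 44 mm, black lens in front) on a fixed stand with a foot of 48 mm radius. This point, 0.11 m above the worktop, is where swivel axis, tilt axis and line of sight meet. x axis = line of sight (out of the lens), y = tilt axis, z = up from the head.
- cam_handle (a point): Red tab handle on top of the head, 26 mm long (head x), 12 mm wide (head y), standing 44 mm over the head; this point, good to grip, is at head (-26, 0, 48) mm and the tab reaches up to z = 66 mm. Axes as the head.
- cam_swivel (a joint): Swivel of the head about the vertical through cam_aim, rad, positive anticlockwise seen from above, range -1.8 to 1.8; stays where left (friction 0.12 N m).
- cam_tilt (a joint): Tilt of the head about its y axis, rad, 0 = level, positive looks down, range -0.5 to 1.1; stays where left (friction 0.12 N m).
Not all that is in view belongs to the job. What is shaped like the part that bears orange_vial_mid but blue is not meant.

How it is judged:
By the outcome, as a careful person would: the job done as asked, in the order asked, and still so for the second after the job is handed in, with the robot touching nothing.
Of sample_a, sample_b, sample_c only 2 to 3 are there at a start; the rules pass over those that are not, and their reading is None.
Of black_cap, orange_vial, green_vial, dropper only 3 to 4 are there at a start; the rules pass over those that are not, and their reading is None.
At some moment in a run one of lid may be knocked a few centimetres aside while the robot is not near it.
It also fails if it takes over 208 s, if anything falls off the work surface, if the arm or the gripper's body presses on something with over 40 N, if the wrist force passes 120 N, or if a joint passes its speed limit or range.

## Working session

There is one attempt and no reset: what is moved stays moved. The work goes in short steps, Python scripts to look and compute and a tool call to move; the robot and the scene stay as the last step left them, time stands still between calls to the robot, and variables do not carry over. Pictures are saved under pics/ and viewed, at most 14 in all, crops included, and the job is handed in when it is done.

Besides the shell and the picture viewer there is one more tool, called in YAML: its name, and indented under it one key for each argument. carry_out: Moves the arm, as the interface text tells. Its arguments: {"type":"object","properties":{"commands":{"type":"array","items":{"type":"object","properties":{"dx":{"type":"number"},"dy":{"type":"number"},"dz":{"type":"number"},"wx":{"type":"number"},"wy":{"type":"number"},"wz":{"type":"number"},"gripper":{"type":"number"}}}},"force":{"type":"number"}},"required":["commands"]}

```bash
ls; mkdir -p pics; cat > h.py <<'E'
import numpy as np, cv2
from bench import manip, imaging
from scipy.spatial.transform import Rotation as R
def K(m):
    f=200/np.tan(np.radians(m["vertical_fov"])/2)
    return np.array([[f,0,m["cx"]],[0,f,m["cy"]],[0,0,1.]])
def ray(name,uv):
    m=imaging.camera_model(name);V=np.array(m["view"])
    p=cv2.undistortPoints(np.array(uv,float).reshape(-1,1,2),K(m),np.array(m["dist"],float)).reshape(-1,2)
    d=np.c_[p[:,0],-p[:,1],-np.ones(len(p))]
    Rw=V[:3,:3].T; return -Rw@V[:3,3], d@Rw.T
def onplane(name,uv,z):
    o,d=ray(name,uv); return o+d*((z-o[2])/d[:,2])[:,None]
def bydepth(name,uv,depth):
    o,d=ray(name,uv); uv=np.array(uv).reshape(-1,2).astype(int); return o+d*depth[uv[:,1],uv[:,0]][:,None]
def proj(name,P):
    m=imaging.camera_model(name);V=np.array(m["view"])
    c=np.atleast_2d(P)@V[:3,:3].T+V[:3,3]; c=c*[1,-1,-1]
    return cv2.projectPoints(c,np.zeros(3),np.zeros(3),K(m),np.array(m["dist"],float))[0].reshape(-1,2)
def snap(tag):
    out={}
    for n in("side","top"):
        p,d=imaging.read_camera(n); cv2.imwrite(f"pics/{tag}_{n}.png",p[:,:,::-1]); np.save(f"/tmp/{tag}_{n}.npy",d); out[n]=(p,d)
    return out
E
python3 - <<'E'
from h import *
snap("a")
for n in("side","top"):
    m=imaging.camera_model(n);V=np.array(m["view"]);print(n,m["vertical_fov"],m["cx"],m["cy"],m["dist"],(-V[:3,:3].T@V[:3,3]).round(3),V[2,:3].round(2))
print(manip.get_state(),manip.pinch_z)
E
```

```text
pics
side 50.72360815889266 326.60735449138895 199.34791420658203 [0.02963147 0.         0.         0.         0.        ] [0.325 1.284 0.562] [-0.1   0.93  0.35]
top 42.61345712692007 331.5601400688358 190.55502051658524 [-0.08093254  0.          0.          0.          0.        ] [-0.586 -0.382  1.584] [-0.56 -0.24  0.79]
{'time': 0.1, 'joints': array([-9.68305018e-01,  4.07380748e-02,  8.39258626e-02, -4.03023642e-04,
       -1.61551417e+00, -3.33699340e-01]), 'joint_vel': array([ 0.00143422, -0.00071525,  0.00367929,  0.0013346 , -0.00052026,
        0.00255202]), 'joint_torque': array([-5.11675549e-03, -3.69342577e+01,  3.48284340e+01,  6.95184320e+00,
       -4.48677340e-03,  9.89633548e-06]), 'position': array([ 0.15932965, -0.57815079,  0.23039587]), 'tcp_rot': array([ 4.20930632e-01, -3.11293048e+00, -2.42997154e-03]), 'ft_force': array([ 0.39847442, -0.4791169 ,  0.3886782 ]), 'moment': array([-0.02645766, -0.03862444,  0.01660735]), 'grasp_force': 0.0, 'finger_gap': 0.08533902422282184} 0.0187
```

View pics/a_side.png

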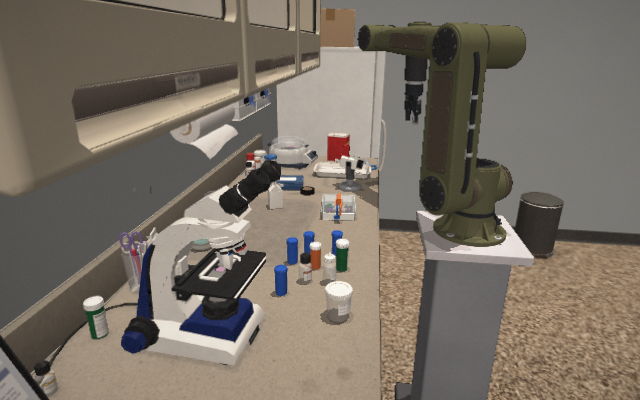

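View pics/a_top.png

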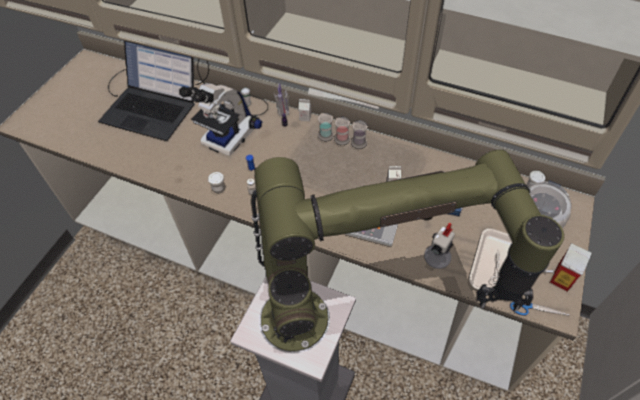

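The side view shows the dish at about (339,207), the bottles at (280–345, 240–295), the cup at (339,300) and the camera head at (350,165). In the top view the arm hides the bottles and dish, and the camera head is at (443,240). I'll move the arm aside later; first, a zoomed side crop.

```bash
python3 - <<'E'
from h import *
p=cv2.imread("pics/a_side.png")
a=cv2.resize(p[150:230,240:400],None,fx=5,fy=5,interpolation=cv2.INTER_CUBIC)[:, :800]
b=cv2.resize(p[228:330,262:372],None,fx=2,fy=2,interpolation=cv2.INTER_CUBIC)
c=np.zeros((600,800,3),np.uint8);c[:400]=a;c[400:600,:220]=b[:200]
t=cv2.imread("pics/a_top.png")[185:285,340:480];c[400:600,240:520]=cv2.resize(t,None,fx=2,fy=2)
cv2.imwrite("pics/crop1.png",c)
E
```

```text
(no output)
```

View pics/crop1.png

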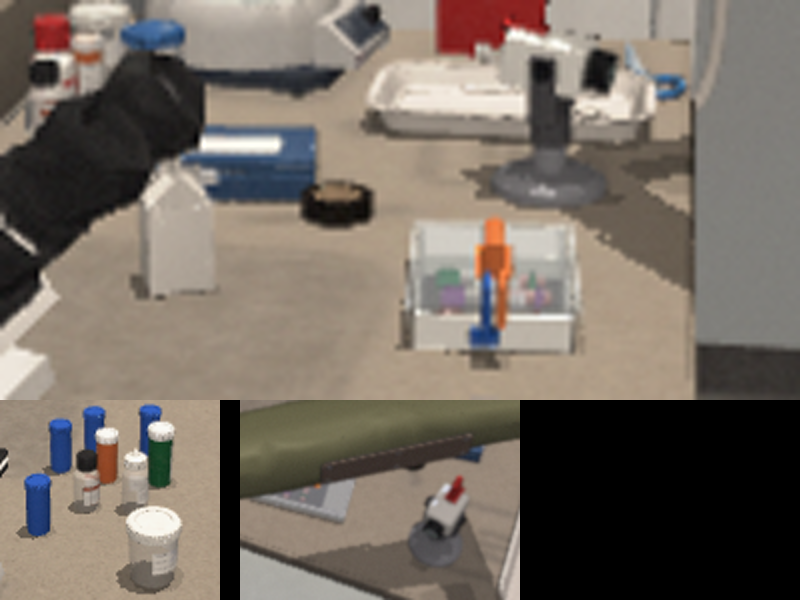

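The crop shows all four bottles: black (283,268), orange (316,255), dropper (330,267) and green (342,253), with blue decoys among them. The dish tabs face +y, at about (338,210), and the lens points right, towards −x. Now for positions from depth.

```bash
cat >> h.py <<'E'
def cloud(name,d):
    v,u=np.mgrid[0:400,0:640]; uv=np.c_[u.ravel(),v.ravel()].astype(float)
    o,dd=ray(name,uv); return (o+dd*d.ravel()[:,None]).reshape(400,640,3)
E
python3 - <<'E'
from h import *
p=cv2.cvtColor(cv2.imread("pics/a_side.png"),cv2.COLOR_BGR2HSV); d=np.load("/tmp/a_side.npy"); C=cloud("side",d)
def rep(n,m,box):
    x0,y0,x1,y1=box; M=np.zeros((400,640),bool); M[y0:y1,x0:x1]=m[y0:y1,x0:x1]; M&=(C[...,2]>0.004)
    q=C[M]; 
    if len(q)==0: print(n,"none");return
    print(n,len(q),"med",np.median(q,0).round(3),"lo",np.percentile(q,3,0).round(3),"hi",np.percentile(q,97,0).round(3))
H,S,V=p[...,0],p[...,1],p[...,2]
al=np.ones((400,640),bool)
rep("orangevial",(H<15)&(S>150),(308,240,324,272))
rep("green",(H>40)&(H<90)&(S>120),(334,240,350,272))
rep("black",al&(C[...,2]>.01),(298,254,313,282))
rep("blackcap",(V<60),(298,250,313,270))
rep("dropper",al&(C[...,2]>.02),(323,256,336,280))
rep("cup",al&(C[...,2]>.06),(320,280,360,325))
rep("bluetab",(H>100)&(H<130)&(S>150),(325,195,350,222))
rep("orangetab+knob",(H<15)&(S>150),(325,190,350,222))
rep("dishfront",(V>170)&(S<60),(318,211,360,222))
rep("tape",(V<70),(298,182,318,198))
rep("camlens",V<60,(355,155,366,172))
rep("camred",((H<8)|(H>172))&(S>150),(335,150,350,165))
for b in [(268,236,300,300),(300,228,316,244),(330,228,345,244)]: rep("blue",(H>105)&(H<130)&(S>150),b)
M=(V>170)&(S<60); 
# height map print of dish points top view extents
q=C[190:222,318:360].reshape(-1,3); q=q[(q[:,2]>.012)&(q[:,2]<.03)]
print(cv2.minAreaRect(q[:,:2].astype(np.float32)))
E
```

```text
orangevial 167 med [0.452 0.312 0.031] lo [0.442 0.305 0.005] hi [0.466 0.317 0.055]
green 210 med [0.383 0.312 0.037] lo [0.372 0.306 0.007] hi [0.396 0.317 0.065]
black 343 med [0.467 0.383 0.041] lo [0.454 0.309 0.012] hi [0.483 0.39  0.074]
blackcap 89 med [0.468 0.382 0.07 ] lo [0.459 0.366 0.057] hi [0.478 0.387 0.075]
dropper 270 med [0.409 0.381 0.049] lo [0.395 0.372 0.022] hi [0.424 0.387 0.074]
cup 421 med [0.375 0.512 0.069] lo [0.348 0.481 0.061] hi [0.402 0.533 0.071]
bluetab 19 med [ 0.423 -0.002  0.031] lo [ 0.42  -0.019  0.013] hi [0.43  0.005 0.057]
orangetab+knob 68 med [ 0.424 -0.094  0.045] lo [ 0.413 -0.132  0.03 ] hi [0.438 0.001 0.057]
dishfront 160 med [ 0.407 -0.026  0.016] lo [ 0.367 -0.033  0.005] hi [ 0.471 -0.018  0.028]
tape 66 med [ 0.561 -0.261  0.014] lo [ 0.54  -0.301  0.005] hi [ 0.592 -0.25   0.019]
camlens 34 med [ 0.364 -0.348  0.11 ] lo [ 0.355 -0.363  0.097] hi [ 0.374 -0.34   0.121]
camred 95 med [ 0.474 -0.762  0.056] lo [ 0.413 -0.778  0.021] hi [ 0.499 -0.363  0.159]
blue 548 med [0.516 0.435 0.044] lo [0.505 0.28  0.007] hi [0.529 0.448 0.068]
blue 99 med [0.481 0.246 0.062] lo [0.468 0.227 0.043] hi [0.493 0.252 0.068]
blue 83 med [0.407 0.23  0.064] lo [0.393 0.21  0.042] hi [0.416 0.235 0.069]
((0.42637601494789124, -0.0998624786734581), (0.11937043815851212, 0.21229712665081024), 5.273078918457031)
```

```bash
python3 - <<'E'
from h import *
p=cv2.cvtColor(cv2.imread("pics/a_side.png"),cv2.COLOR_BGR2HSV); d=np.load("/tmp/a_side.npy"); C=cloud("side",d)
H,S,V=p[...,0],p[...,1],p[...,2]
M=np.zeros((400,640),bool);M[190:222,325:352]=True
o=M&(H<15)&(S>130); b=M&(H>100)&(H<130)&(S>130)
for n,m in(("o",o),("b",b)):
    v,u=np.where(m); k=np.argsort(v)
    print(n);print(np.c_[u,v,(C[v,u]*1000).round()][k][::2].astype(int).tolist())
m=(V>170)&(S<60)&(np.arange(400)[:,None]>211)&(np.arange(400)[:,None]<222)&(np.arange(640)>318)&(np.arange(640)<360)&(C[...,2]>.006)&(C[...,2]<.023)
q=C[m]; q=q[abs(q[:,1]+.025)<.02]; c=np.polyfit(q[:,0],q[:,1],1); print("front wall",c,q[:,0].min(),q[:,0].max())
# occupancy
q=C.reshape(-1,3); q=q[(q[:,2]>.01)&(q[:,2]<.5)]
g,_,_=np.histogram2d(q[:,0],q[:,1],bins=[np.arange(.3,.9,.03),np.arange(-.6,.6,.03)])
print("rows x from .3 step .03; cols y -.6..")
for i,r in enumerate(g): print(f"{.3+.03*i:.2f}","".join("#" if k>3 else "." for k in r))
E
```

```text
o
[[337, 194, 434, -128, 55], [339, 194, 427, -127, 56], [337, 195, 433, -122, 54], [339, 195, 426, -118, 56], [337, 196, 433, -114, 53], [339, 196, 425, -103, 57], [337, 197, 431, -95, 56], [339, 197, 424, -99, 55], [337, 198, 431, -95, 52], [339, 198, 424, -95, 53], [335, 199, 441, -136, 33], [337, 199, 431, -97, 48], [339, 199, 423, -86, 52], [341, 199, 420, -139, 33], [336, 200, 437, -127, 33], [338, 200, 427, -90, 47], [340, 200, 420, -99, 44], [335, 201, 440, -123, 30], [337, 201, 430, -91, 43], [339, 201, 423, -89, 44], [341, 201, 418, -120, 33], [336, 202, 435, -112, 31], [338, 202, 427, -93, 39], [340, 202, 420, -92, 39], [335, 203, 437, -94, 34], [337, 203, 430, -90, 35], [339, 203, 423, -91, 36], [341, 203, 417, -106, 30], [336, 204, 434, -91, 31], [339, 204, 419, -29, 56], [341, 204, 416, -88, 34], [340, 205, 414, -17, 57], [340, 206, 413, -5, 58], [340, 208, 413, -1, 53], [340, 210, 412, 5, 48], [340, 211, 413, -2, 42], [340, 212, 413, -5, 37], [340, 214, 412, -2, 31]]
b
[[337, 205, 424, -16, 57], [337, 207, 423, -2, 55], [337, 209, 423, -3, 48], [337, 211, 423, -4, 40],
[... 513 characters left out ...]
#######........##.#......
0.45 ####.........#######.......####.##.....
0.48 ...#.........#####.........###..#.#....
0.51 ...#.........................#....#..##
0.54 .###.....###.........................##
0.57 #######################################
0.60 ......####......##############......###
0.63 #.....#####....##.....................#
0.66 #.....#####....###...................##
0.69 #......................................
0.72 #...................#########..........
0.75 ##.................###########.........
0.78 ##....#...............#..#####.........
0.81 ###########...........##....##....##...
0.84 ..#####...#....................##.###..
0.87 #######################################
```

```bash
cat >> h.py <<'E'
def Rd(yaw): # tool down with tool y at yaw (rad)
    c,s=np.cos(yaw),np.sin(yaw); y=np.array([c,s,0]); z=np.array([0,0,-1.]); return np.c_[np.cross(y,z),y,z]
def rel(pos,Rt,p0=None,R0=None):
    s=manip.get_state()
    if p0 is None: p0=np.array(s["position"]); R0=R.from_rotvec(s["tcp_rot"]).as_matrix()
    d=R0.T@(np.array(pos)-p0)*1000; w=R.from_matrix(R0.T@Rt).as_rotvec()
    return np.r_[d.round(1),w.round(4)]
E
python3 - <<'E'
from h import *
print(rel([.419,-.013,.23],Rd(np.radians(185))))
C=cloud("side",np.load("/tmp/a_side.npy")).reshape(-1,3)
q=C[(C[:,0]>.3)&(C[:,0]<.75)&(C[:,1]>-.6)&(C[:,1]<.6)&(C[:,2]>.2)]
for x in np.arange(.3,.75,.05):
    k=q[(q[:,0]>=x)&(q[:,0]<x+.05)]; print(round(x,2),len(k),k[:,2].min().round(3) if len(k) else "")
E
```

```text
[-4.0040e+02  4.7590e+02  1.1000e+00  1.4000e-03  1.0000e-03 -1.3893e+00]
0.3 354 0.534
0.35 293 0.534
0.4 1 0.576
0.45 134 0.33
0.5 105 0.24
0.55 7223 0.251
0.6 899 0.207
0.65 750 0.201
0.7 711 0.274
```

carry_out:
  commands:
    - {"dx": -400, "dy": 476, "dz": 1, "wz": -1.389, "gripper": 0.7}
    - {"dx": -400, "dy": 476, "dz": 1, "wz": -1.389, "gripper": 0.7}
    - {"dx": -400, "dy": 476, "dz": 1, "wz": -1.389, "gripper": 0.7}
    - {"dx": -400, "dy": 476, "dz": 1, "wz": -1.389, "gripper": 0.7}
    - {"dx": -400, "dy": 476, "dz": 1, "wz": -1.389, "gripper": 0.7}
    - {"dx": -400, "dy": 476, "dz": 1, "wz": -1.389, "gripper": 0.7}
    - {"dx": -400, "dy": 476, "dz": 1, "wz": -1.389, "gripper": 0.7}
    - {"dx": -400, "dy": 476, "dz": 1, "wz": -1.389, "gripper": 0.7}
    - {"dx": -400, "dy": 476, "dz": 1, "wz": -1.389, "gripper": 0.7}
    - {"dx": -400, "dy": 476, "dz": 1, "wz": -1.389, "gripper": 0.7}
    - {"dx": -400, "dy": 476, "dz": 1, "wz": -1.389, "gripper": 0.7}
    - {"dx": -400, "dy": 476, "dz": 1, "wz": -1.389, "gripper": 0.7}

```text
validation failed for argument at $.co...
```

```bash
python3 - <<'E'
from h import *
s=snap("b"); print(rel([.419,-.013,.10],Rd(np.radians(185))),manip.get_state()["position"],manip.get_state()["joints"].round(2),manip.get_state()["time"])
p=s["side"][0][60:230,250:450]; t=s["top"][0][150:310,330:510]
c=np.zeros((600,800,3),np.uint8);c[:510,:600]=cv2.resize(p,None,fx=3,fy=3);c[:480,600:]=0
cv2.imwrite("pics/crop2.png",c[:,:,::-1][:510,:600])
cv2.imwrite("pics/crop3.png",cv2.resize(t,None,fx=3.5,fy=3.5)[:,:,::-1])
E
```

```text
[-4.0050e+02  4.7590e+02  1.3110e+02  1.0000e-03  7.0000e-04 -1.3893e+00] [ 0.15933829 -0.57825799  0.23066018] [-0.97  0.04  0.08 -0.   -1.62 -0.33] 0.2
```

View pics/crop3.png

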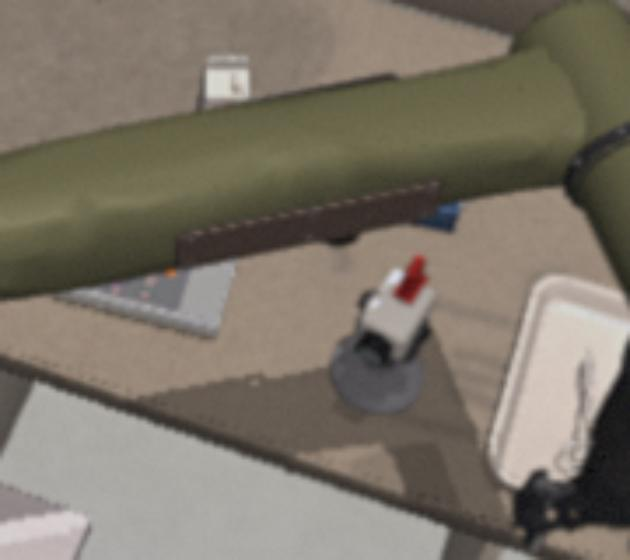

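The move was refused, and the arm stayed put (the picture shows the head at about (395,330) in the crop, arm unmoved). I'll try a single row with every key.

carry_out:
  commands:
    - {"dx": -50, "dy": 59, "dz": 0, "wx": 0, "wy": 0, "wz": -0.17, "gripper": 0.7}

```text
time: 0.32
position: [0.1848, -0.5222, 0.228]
tcp_rot: [0.682, -3.064, -0.008]
ft_force: [2.3, 0.3, 0.5]
finger_gap: 0.0698
grasp_force: 0.0
```

```bash
python3 - <<'E'
from h import *
print(rel([.419,-.013,.23],Rd(np.radians(185))))
E
```

```text
[-4.2820e+02  3.6170e+02 -5.0000e-01  5.8000e-03  2.2000e-03 -1.2197e+00]
```

carry_out:
  commands:
    - {"dx": -428, "dy": 362, "dz": 0, "wx": 0, "wy": 0, "wz": -1.22, "gripper": 0.7}
    - {"dx": -428, "dy": 362, "dz": 0, "wx": 0, "wy": 0, "wz": -1.22, "gripper": 0.7}
    - {"dx": -428, "dy": 362, "dz": 0, "wx": 0, "wy": 0, "wz": -1.22, "gripper": 0.7}
    - {"dx": -428, "dy": 362, "dz": 0, "wx": 0, "wy": 0, "wz": -1.22, "gripper": 0.7}
    - {"dx": -428, "dy": 362, "dz": 0, "wx": 0, "wy": 0, "wz": -1.22, "gripper": 0.7}
    - {"dx": -428, "dy": 362, "dz": 0, "wx": 0, "wy": 0, "wz": -1.22, "gripper": 0.7}
    - {"dx": -428, "dy": 362, "dz": 0, "wx": 0, "wy": 0, "wz": -1.22, "gripper": 0.7}
    - {"dx": -428, "dy": 362, "dz": 0, "wx": 0, "wy": 0, "wz": -1.22, "gripper": 0.7}
    - {"dx": -428, "dy": 362, "dz": 0, "wx": 0, "wy": 0, "wz": -1.22, "gripper": 0.7}
    - {"dx": -428, "dy": 362, "dz": 0, "wx": 0, "wy": 0, "wz": -1.22, "gripper": 0.7}
    - {"dx": -428, "dy": 362, "dz": 0, "wx": 0, "wy": 0, "wz": -1.22, "gripper": 0.7}
    - {"dx": -428, "dy": 362, "dz": 0, "wx": 0, "wy": 0, "wz": -1.22, "gripper": 0.7}

```text
time: 1.82
position: [0.4191, -0.0131, 0.2315]
tcp_rot: [-2.315, 2.123, -0.0]
ft_force: [0.6, -0.3, 0.3]
finger_gap: 0.0598
grasp_force: 0.0
```

```bash
python3 - <<'E'
from h import *
s=snap("b"); print(rel([.419,-.013,.10],Rd(np.radians(185))),manip.get_state()["position"],manip.get_state()["joints"].round(2),manip.get_state()["time"])
t=s["top"][0][110:310,260:500]
cv2.imwrite("pics/crop3.png",cv2.resize(t,None,fx=3,fy=3)[:,:,::-1])
E
```

```text
[-1.000e-01  2.000e-01  1.316e+02 -7.000e-04  3.000e-04 -1.100e-03] [ 0.4191377  -0.0131577   0.23158759] [ 0.46 -0.46 -0.34 -0.   -1.69 -0.37] 1.925
```

View pics/crop3.png

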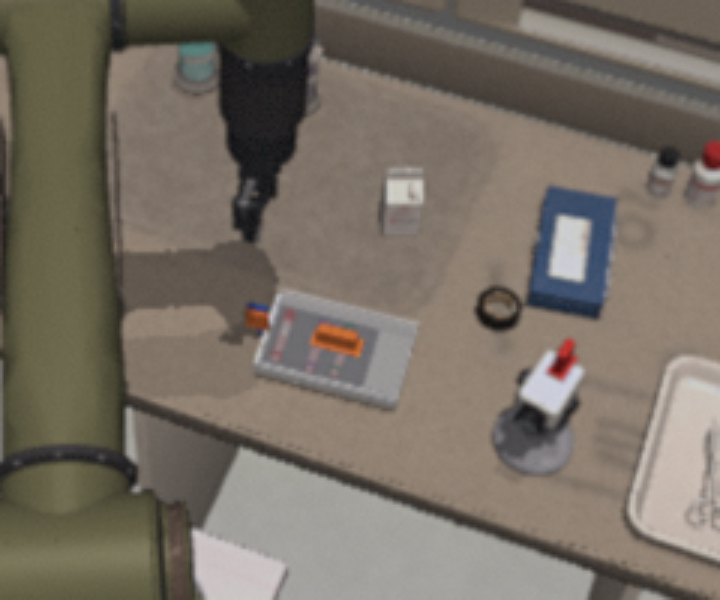

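The crop shows the dish clear of the arm: the knob at (336,338), i.e. pixel (372,223), the tabs at (257,316) → (346,215), the tubes as pink strips on the floor, the camera handle at (567,355) → (449,228), and tape at (499,307) → (426,212).

```bash
python3 - <<'E'
from h import *
im=cv2.imread("pics/b_top.png");p=cv2.cvtColor(im,cv2.COLOR_BGR2HSV); d=np.load("/tmp/b_top.npy"); C=cloud("top",d)
H,S,V=p[...,0],p[...,1],p[...,2]
def box(m,x0,y0,x1,y1):
    M=np.zeros((400,640),bool);M[y0:y1,x0:x1]=m[y0:y1,x0:x1];return M
kn=box((H<15)&(S>150),355,210,390,240)&(C[...,2]>.045)
v,u=np.where(kn); P=C[kn]; print("knob n",len(u),np.median(P,0).round(3)); Q=onplane("top",np.c_[u,v],.056)
print(cv2.minAreaRect(Q[:,:2].astype(np.float32)), "depth-based", cv2.minAreaRect(P[:,:2].astype(np.float32)))
tb=box((S>150)&((H<15)|((H>105)&(H<130))),335,205,352,225)
print("tabs",np.c_[np.where(tb)[::-1]][:0], (C[tb]*1000).round().astype(int).tolist())
# dish outline by depth
q=C[195:250,335:410].reshape(-1,3); q=q[(q[:,2]>.012)&(q[:,2]<.032)&(q[:,0]<.5)&(q[:,1]>-.24)&(q[:,1]<-.025)]; print("dish",len(q),cv2.minAreaRect(q[:,:2].astype(np.float32)))
rd=box(((H<8)|(H>172))&(S>150),435,215,460,245); P=C[rd]*1000; print("red",P.round().astype(int).tolist())
tp=box(V<70,415,200,440,222);print("tape",np.median(C[tp],0))
# camera head white top
hd=box((V>170)&(S<50),425,220,458,255);P=C[hd];P=P[P[:,2]>.1];print("head",len(P),np.median(P,0),cv2.minAreaRect(P[:,:2].astype(np.float32)),P[:,2].min(),P[:,2].max())
g=C[235:275,415:460].reshape(-1,3);g=g[(g[:,2]>.004)&(g[:,2]<.03)];print("foot",len(g),cv2.minEnclosingCircle(g[:,:2].astype(np.float32)),g[:,2].max())
E
```

```text
knob n 57 [ 0.425 -0.117  0.054]
((0.4244895279407501, -0.11608649045228958), (0.02120324596762657, 0.04640974849462509), 7.070468425750732) depth-based ((0.4260237514972687, -0.11622410267591476), (0.02219613455235958, 0.04627151042222977), 1.066629409790039)
tabs [] [[425, -11, 57], [425, -15, 59], [426, -19, 60], [427, -22, 61], [415, -8, 63], [412, -5, 58], [409, -10, 65], [415, -11, 57], [414, -16, 61], [412, -20, 66], [413, -24, 67], [412, -5, 53], [416, -7, 49], [413, -12, 55], [415, -16, 55], [412, -20, 61], [412, -24, 62], [416, -27, 59], [412, -5, 46], [410, -10, 50], [417, -11, 43], [414, -16, 49], [413, -20, 53], [416, -23, 50], [418, -26, 50], [414, -5, 37], [417, -7, 34], [415, -12, 39], [415, -16, 41], [413, -20, 47], [419, -22, 39], [418, -26, 43], [417, -7, 28], [420, -10, 25], [416, -15, 33], [412, -21, 42], [414, -24, 41], [418, -26, 36]]
dish 738 ((0.43006542325019836, -0.12784318625926971), (0.12987953424453735, 0.2025717794895172), 2.908675193786621)
red [[432, -376, 181], [426, -374, 183], [427, -377, 182], [428, -380, 184], [423, -375, 181], [428, -378, 176], 
[... 440 characters left out ...]
71, 155], [414, -375, 158], [411, -378, 164], [413, -381, 163], [432, -384, 138], [422, -369, 137], [415, -372, 149], [416, -376, 150], [414, -379, 153], [412, -382, 158], [417, -370, 139], [417, -373, 140], [412, -377, 150], [416, -380, 146], [418, -383, 144], [412, -371, 141], [419, -374, 132], [417, -378, 137], [419, -381, 135], [413, -379, 137], [413, -382, 138]]
tape [ 0.55431637 -0.28740445  0.01757409]
head 201 [ 0.39882034 -0.37120184  0.13250107] ((-0.07061159610748291, -0.3640470504760742), (0.054646529257297516, 1.029471755027771), 88.94771575927734) 0.1206515545159037 1.5839743212947495
foot 614 ((0.41426974534988403, -0.37287604808807373), 0.11927062273025513) 0.0290001159707185
```

carry_out:
  commands:
    - {"dx": 1, "dy": 0, "dz": 55, "wx": 0, "wy": 0, "wz": 0, "gripper": 0.6}
    - {"dx": 2, "dy": 0, "dz": 110, "wx": 0, "wy": 0, "wz": 0, "gripper": 0.6}
    - {"dx": 2, "dy": 0, "dz": 160, "wx": 0, "wy": 0, "wz": 0, "gripper": 0.6}
    - {"dx": 2, "dy": 0, "dz": 190, "wx": 0, "wy": 0, "wz": 0, "gripper": 0.6}
    - {"dx": 2, "dy": 0, "dz": 207, "wx": 0, "wy": 0, "wz": 0, "gripper": 0.6}
    - {"dx": 2, "dy": 0, "dz": 207, "wx": 0, "wy": 0, "wz": 0, "gripper": 0.6}
    - {"dx": 2, "dy": 0, "dz": 207, "wx": 0, "wy": 0, "wz": 0, "gripper": 0.4}
    - {"dx": 2, "dy": 0, "dz": 207, "wx": 0, "wy": 0, "wz": 0, "gripper": 0.3}
    - {"dx": 2, "dy": 0, "dz": 207, "wx": 0, "wy": 0, "wz": 0, "gripper": 0.1}
    - {"dx": 2, "dy": 0, "dz": 207, "wx": 0, "wy": 0, "wz": 0, "gripper": 0.0}
    - {"dx": 2, "dy": 0, "dz": 207, "wx": 0, "wy": 0, "wz": 0, "gripper": 0.0}
    - {"dx": 2, "dy": 0, "dz": 207, "wx": 0, "wy": 0, "wz": 0, "gripper": 0.0}
  force: 60

```text
time: 3.42
position: [0.4206, -0.0139, 0.0254]
tcp_rot: [-2.316, 2.119, -0.003]
ft_force: [3.1, 1.4, 5.3]
finger_gap: 0.0114
grasp_force: 60.1
```

```bash
python3 - <<'E'
from h import *
s=manip.get_state();print(s["position"],s["tcp_rot"],s["finger_gap"],s["grasp_force"],s["ft_force"])
# arc rows: pivot dish(-89,0,0); tool at dish(x,0,z)
p0=np.array([101.5-(-89),24.5])  # r in dish x,z
for a in [3,6,9,12,15,18,21,24,27,30,33,35]:
    t=np.radians(a); x=p0[0]*np.cos(t)-p0[1]*np.sin(t)-p0[0]; z=p0[0]*np.sin(t)+p0[1]*np.cos(t)-p0[1]
    print(a,"dx",round(-x,1),"dz",round(-z,1),"w",round(t,3))
E
```

```text
[ 0.42059947 -0.0138877   0.0254477 ] [-2.31594286  2.11945909 -0.00268574] 0.011417716850924782 60.079429149627686 [3.0539071  1.3871522  5.30764076]
3 dx 1.5 dz -9.9 w 0.052
6 dx 3.6 dz -19.8 w 0.105
9 dx 6.2 dz -29.5 w 0.157
12 dx 9.3 dz -39.1 w 0.209
15 dx 12.8 dz -48.5 w 0.262
18 dx 16.9 dz -57.7 w 0.314
21 dx 21.4 dz -66.6 w 0.367
24 dx 26.4 dz -75.4 w 0.419
27 dx 31.9 dz -83.8 w 0.471
30 dx 37.8 dz -92.0 w 0.524
33 dx 44.1 dz -99.8 w 0.576
35 dx 48.5 dz -104.8 w 0.611
```

carry_out:
  commands:
    - {"dx": 1, "dy": 0, "dz": -11, "wx": 0, "wy": -0.052, "wz": 0, "gripper": 0}
    - {"dx": 3.5, "dy": 0, "dz": -21, "wx": 0, "wy": -0.105, "wz": 0, "gripper": 0}
    - {"dx": 6, "dy": 0, "dz": -30.5, "wx": 0, "wy": -0.157, "wz": 0, "gripper": 0}
    - {"dx": 9.5, "dy": 0, "dz": -40, "wx": 0, "wy": -0.209, "wz": 0, "gripper": 0}
    - {"dx": 13, "dy": 0, "dz": -49.5, "wx": 0, "wy": -0.262, "wz": 0, "gripper": 0}
    - {"dx": 17, "dy": 0, "dz": -58.5, "wx": 0, "wy": -0.314, "wz": 0, "gripper": 0}
    - {"dx": 21.5, "dy": 0, "dz": -67.5, "wx": 0, "wy": -0.367, "wz": 0, "gripper": 0}
    - {"dx": 26.5, "dy": 0, "dz": -76.5, "wx": 0, "wy": -0.419, "wz": 0, "gripper": 0}
    - {"dx": 32, "dy": 0, "dz": -85, "wx": 0, "wy": -0.471, "wz": 0, "gripper": 0}
    - {"dx": 38, "dy": 0, "dz": -93, "wx": 0, "wy": -0.524, "wz": 0, "gripper": 0}
    - {"dx": 44, "dy": 0, "dz": -101, "wx": 0, "wy": -0.576, "wz": 0, "gripper": 0}
    - {"dx": 44, "dy": 0, "dz": -101, "wx": 0, "wy": -0.576, "wz": 0, "gripper": 0}

```text
time: 4.92
position: [0.4229, -0.0581, 0.1245]
tcp_rot: [-1.982, 1.82, 0.592]
ft_force: [1.0, 0.7, -0.4]
finger_gap: 0.011
grasp_force: 59.2
```

carry_out:
  commands:
    - {"dx": 0, "dy": 0, "dz": 0, "wx": 0, "wy": 0, "wz": 0, "gripper": 0}
    - {"dx": 0, "dy": 0, "dz": 0, "wx": 0, "wy": 0, "wz": 0, "gripper": 0}
    - {"dx": 0, "dy": 0, "dz": 0, "wx": 0, "wy": 0, "wz": 0, "gripper": 0}
    - {"dx": 0, "dy": 0, "dz": 0, "wx": 0, "wy": 0, "wz": 0, "gripper": 0}
    - {"dx": 0, "dy": 0, "dz": 0, "wx": 0, "wy": 0, "wz": 0, "gripper": 0}
    - {"dx": 0, "dy": 0, "dz": 0, "wx": 0, "wy": 0, "wz": 0, "gripper": 0}

```text
time: 5.68
position: [0.4233, -0.0578, 0.1251]
tcp_rot: [-1.985, 1.818, 0.589]
ft_force: [0.1, 0.2, -4.1]
finger_gap: 0.0109
grasp_force: 58.6
```

```bash
python3 - <<'E'
from h import *
st=manip.get_state();s=snap("c"); print(st["position"],st["tcp_rot"],st["finger_gap"],st["joints"].round(2))
c=np.zeros((560,800,3),np.uint8)
c[:560,:400]=cv2.resize(s["side"][0][110:250,290:390],None,fx=4,fy=4); c[:560,400:]=cv2.resize(s["top"][0][150:290,330:430],None,fx=4,fy=4)
cv2.imwrite("pics/crop4.png",c[:,:,::-1])
E
```

```text
[ 0.42328153 -0.05782172  0.12514009] [-1.98535869  1.81779653  0.58880813] 0.010942170431810717 [-0.17 -0.18 -0.23 -0.56 -1.67  0.25]
```

View pics/crop4.png

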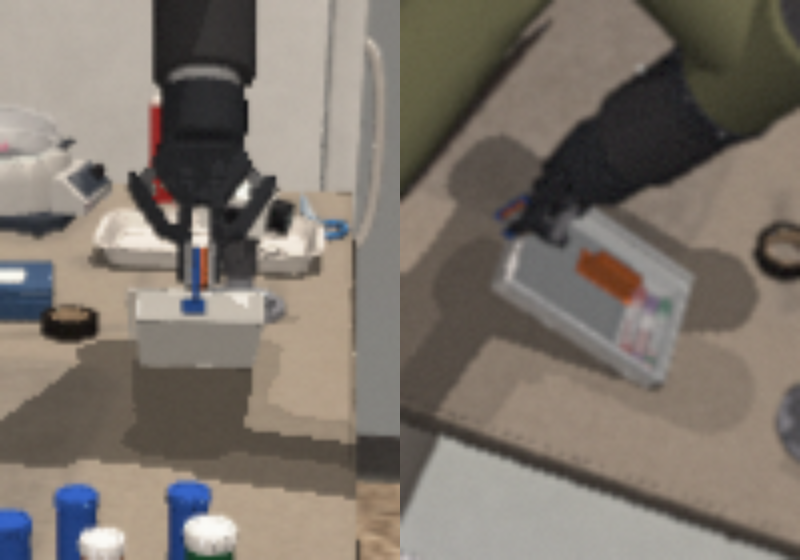

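The crop shows the lid on, the tubes gathered at the well end (right half, about (645,325)), and the raised floor clear. Now the reverse arc.

```bash
python3 - <<'E'
from h import *
p0=np.array([190.5,24.5]); 
def pos(a):
    t=np.radians(a); return np.array([p0[0]*np.cos(t)-p0[1]*np.sin(t),p0[0]*np.sin(t)+p0[1]*np.cos(t)])
c=pos(33)+[0,1]; T=np.radians(33)
for a in [30,27,24,21,18,15,12,9,6,3,0,0]:
    d=pos(a)-c  # dish x,z world-ish
    # tool x at 33: -(cosT,sinT); tool z: -( -sinT,cosT)
    print(a,"dx",round(-(d@[np.cos(T),np.sin(T)]),1),"dz",round(-(d@[-np.sin(T),np.cos(T)]),1),"wy",round(T-np.radians(a),3))
E
```

```text
30 dx -0.5 dz 10.8 wy 0.052
27 dx -1.0 dz 20.9 wy 0.105
24 dx -0.9 dz 30.9 wy 0.157
21 dx -0.4 dz 41.0 wy 0.209
18 dx 0.7 dz 51.0 wy 0.262
15 dx 2.3 dz 60.9 wy 0.314
12 dx 4.4 dz 70.7 wy 0.367
9 dx 7.0 dz 80.4 wy 0.419
6 dx 10.2 dz 90.0 wy 0.471
3 dx 13.8 dz 99.4 wy 0.524
0 dx 17.9 dz 108.5 wy 0.576
0 dx 17.9 dz 108.5 wy 0.576
```

carry_out:
  commands:
    - {"dx": -0.5, "dy": 0, "dz": 10.5, "wx": 0, "wy": 0.052, "wz": 0, "gripper": 0}
    - {"dx": -1, "dy": 0, "dz": 20.5, "wx": 0, "wy": 0.105, "wz": 0, "gripper": 0}
    - {"dx": -1, "dy": 0, "dz": 30.5, "wx": 0, "wy": 0.157, "wz": 0, "gripper": 0}
    - {"dx": -0.5, "dy": 0, "dz": 40.5, "wx": 0, "wy": 0.209, "wz": 0, "gripper": 0}
    - {"dx": 0.5, "dy": 0, "dz": 50.5, "wx": 0, "wy": 0.262, "wz": 0, "gripper": 0}
    - {"dx": 2.5, "dy": 0, "dz": 60.5, "wx": 0, "wy": 0.314, "wz": 0, "gripper": 0}
    - {"dx": 4.5, "dy": 0, "dz": 70, "wx": 0, "wy": 0.367, "wz": 0, "gripper": 0}
    - {"dx": 7, "dy": 0, "dz": 80, "wx": 0, "wy": 0.419, "wz": 0, "gripper": 0}
    - {"dx": 10, "dy": 0, "dz": 89.5, "wx": 0, "wy": 0.471, "wz": 0, "gripper": 0}
    - {"dx": 13.5, "dy": 0, "dz": 98.5, "wx": 0, "wy": 0.524, "wz": 0, "gripper": 0}
    - {"dx": 17.5, "dy": 0, "dz": 107.5, "wx": 0, "wy": 0.576, "wz": 0, "gripper": 0}
    - {"dx": 17.5, "dy": 0, "dz": 107.5, "wx": 0, "wy": 0.576, "wz": 0, "gripper": 0}

```text
time: 7.28
position: [0.4194, -0.0135, 0.0257]
tcp_rot: [-2.319, 2.119, -0.0]
ft_force: [0.5, 0.4, -2.2]
finger_gap: 0.0111
grasp_force: 58.9
```

```bash
python3 - <<'E'
from h import *
st=manip.get_state();s=snap("d"); print(st["position"],st["tcp_rot"],st["finger_gap"],st["ft_force"],st["moment"])
E
```

```text
[ 0.41941705 -0.01352882  0.02566767] [-2.31883902e+00  2.11918289e+00 -4.88094020e-05] 0.01114812447036387 [ 0.54336586  0.39352501 -2.22866385] [ 0.16452313 -0.13619102  0.00648969]
```

carry_out:
  commands:
    - {"dx": 0, "dy": 0, "dz": 0.5, "wx": 0, "wy": 0, "wz": 0, "gripper": 0.1}
    - {"dx": 0, "dy": 0, "dz": 0.5, "wx": 0, "wy": 0, "wz": 0, "gripper": 0.3}
    - {"dx": 0, "dy": 0, "dz": 0.5, "wx": 0, "wy": 0, "wz": 0, "gripper": 0.5}
    - {"dx": 0, "dy": 0, "dz": 0, "wx": 0, "wy": 0, "wz": 0, "gripper": 0.5}
    - {"dx": 0, "dy": 0, "dz": -20, "wx": 0, "wy": 0, "wz": 0, "gripper": 0.5}
    - {"dx": 0, "dy": 0, "dz": -60, "wx": 0, "wy": 0, "wz": 0, "gripper": 0.5}
    - {"dx": 0, "dy": 0, "dz": -100, "wx": 0, "wy": 0, "wz": 0, "gripper": 0.5}
    - {"dx": 0, "dy": 0, "dz": -150, "wx": 0, "wy": 0, "wz": 0, "gripper": 0.5}
    - {"dx": 0, "dy": 0, "dz": -200, "wx": 0, "wy": 0, "wz": 0, "gripper": 0.5}
    - {"dx": 0, "dy": 0, "dz": -205, "wx": 0, "wy": 0, "wz": 0, "gripper": 0.5}
    - {"dx": 0, "dy": 0, "dz": -205, "wx": 0, "wy": 0, "wz": 0, "gripper": 0.5}

```text
time: 8.75
position: [0.4195, -0.0142, 0.2304]
tcp_rot: [-2.317, 2.121, 0.001]
ft_force: [0.7, 0.6, -1.7]
finger_gap: 0.0424
grasp_force: 0.0
```

```bash
cat > dish.py <<'E'
from h import *
import sys
tag=sys.argv[1]
s=snap(tag); C=cloud("top",s["top"][1]); p=cv2.cvtColor(s["top"][0],cv2.COLOR_RGB2HSV);H,S,V=p[...,0],p[...,1],p[...,2]
M=np.zeros((400,640),bool);M[185:260,310:420]=True
kn=M&(H<15)&(S>150)&(C[...,2]>.02)&(C[...,0]<.6)
n,l,st,ce=cv2.connectedComponentsWithStats(kn.astype(np.uint8))
for i in range(1,n):
    if st[i,4]>8:
        P=C[l==i]; v,u=np.where(l==i); t=P[P[:,2]>P[:,2].max()-.014]; print("orange",st[i,4],ce[i].round(),np.median(P,0).round(3),"top",cv2.minAreaRect(onplane("top",np.c_[u,v][P[:,2]>P[:,2].max()-.014],np.median(t[:,2]))[:,:2].astype(np.float32)),np.median(t[:,2]))
a=manip.get_state();print(a["position"].round(4),a["tcp_rot"].round(3),a["finger_gap"],a["time"])
E
python3 dish.py e; python3 -c "
import cv2;t=cv2.imread('pics/e_top.png')[170:270,310:440];cv2.imwrite('pics/crop5.png',cv2.resize(t,None,fx=5,fy=5))"
```

```text
orange 33 [345. 216.] [ 0.415 -0.014  0.047] top ((0.4132651686668396, -0.01609671488404274), (0.010959380306303501, 0.02336707152426243), 0.09358099848031998) 0.05654543386407973
orange 115 [372. 223.] [ 0.426 -0.117  0.045] top ((-0.5857625007629395, -0.3819127380847931), (0.0, 0.0), 0.0) 1.5839743212947495
[ 0.4191 -0.0143  0.2292] [ 2.316e+00 -2.120e+00 -2.000e-03] 0.04245817940755471 8.85
```

View pics/crop5.png

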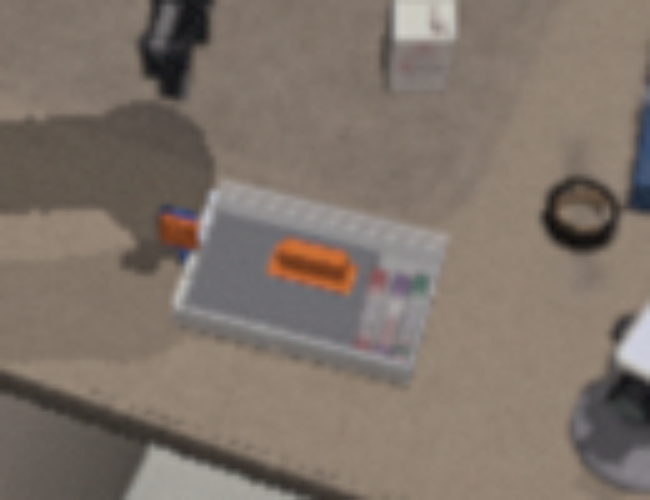

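All three tubes (red, purple and green stoppers at crop (375–420,280)) lie in the well and the dish is flat at its old place. Next the knob, crop (312,262).

carry_out:
  commands:
    - {"dx": 50, "dy": 0, "dz": 0, "wx": 0, "wy": 0, "wz": 0, "gripper": 0.5}
    - {"dx": 102, "dy": 0, "dz": 40, "wx": 0, "wy": 0, "wz": 0, "gripper": 0.5}
    - {"dx": 102, "dy": 0, "dz": 90, "wx": 0, "wy": 0, "wz": 0, "gripper": 0.5}
    - {"dx": 102, "dy": 0, "dz": 140, "wx": 0, "wy": 0, "wz": 0, "gripper": 0.5}
    - {"dx": 102, "dy": 0, "dz": 180, "wx": 0, "wy": 0, "wz": 0, "gripper": 0.5}
    - {"dx": 102, "dy": 0, "dz": 195, "wx": 0, "wy": 0, "wz": 0, "gripper": 0.5}
    - {"dx": 102, "dy": 0, "dz": 195, "wx": 0, "wy": 0, "wz": 0, "gripper": 0.3}
    - {"dx": 102, "dy": 0, "dz": 195, "wx": 0, "wy": 0, "wz": 0, "gripper": 0.15}
    - {"dx": 102, "dy": 0, "dz": 195, "wx": 0, "wy": 0, "wz": 0, "gripper": 0}
    - {"dx": 102, "dy": 0, "dz": 195, "wx": 0, "wy": 0, "wz": 0, "gripper": 0}
    - {"dx": 102, "dy": 0, "dz": 195, "wx": 0, "wy": 0, "wz": 0, "gripper": 0}
  force: 40

```text
time: 10.22
position: [0.4295, -0.1159, 0.0373]
tcp_rot: [-2.316, 2.12, -0.003]
ft_force: [-0.0, 1.7, 6.0]
finger_gap: 0.0132
grasp_force: 41.5
```

```bash
python3 - <<'E'
from h import *
a=manip.get_state();p=a["position"];z=p[2]
print(p,a["tcp_rot"],a["finger_gap"],a["grasp_force"],a["ft_force"],a["joints"].round(2))
# lid put: lid x dir yaw +0 (tab toward +x) -> tool x=-lidx, tool y=lid y yaw 90
print("place tab+x",rel([.44,.10,z-.018],Rd(np.radians(90))));print("place tab -x", rel([.47,.10,z-.018],Rd(np.radians(270))))
E
```

```text
[ 0.42951664 -0.11585329  0.0372565 ] [-2.31604496  2.11997404 -0.00325557] 0.01322723183187788 41.54383599758148 [-0.0301136   1.69504254  6.0258413 ] [ 0.19 -0.34 -0.61  0.   -1.3  -0.11]
place tab+x [-2.1410e+02 -2.9400e+01  1.8000e+01 -2.3000e-03  2.0000e-03  1.6591e+00]
place tab -x [-2.1140e+02 -5.9300e+01  1.8100e+01 -2.0000e-03 -2.3000e-03 -1.4825e+00]
```

carry_out:
  commands:
    - {"dx": 0, "dy": 0, "dz": -10, "wx": 0, "wy": 0, "wz": 0, "gripper": 0}
    - {"dx": 0, "dy": 0, "dz": -40, "wx": 0, "wy": 0, "wz": 0, "gripper": 0}
    - {"dx": 0, "dy": 0, "dz": -80, "wx": 0, "wy": 0, "wz": 0, "gripper": 0}
    - {"dx": -20, "dy": 0, "dz": -90, "wx": 0, "wy": 0, "wz": 0.18, "gripper": 0}
    - {"dx": -50, "dy": -5, "dz": -90, "wx": 0, "wy": 0, "wz": 0.36, "gripper": 0}
    - {"dx": -80, "dy": -10, "dz": -90, "wx": 0, "wy": 0, "wz": 0.54, "gripper": 0}
    - {"dx": -110, "dy": -15, "dz": -90, "wx": 0, "wy": 0, "wz": 0.72, "gripper": 0}
    - {"dx": -140, "dy": -20, "dz": -90, "wx": 0, "wy": 0, "wz": 0.9, "gripper": 0}
    - {"dx": -170, "dy": -25, "dz": -90, "wx": 0, "wy": 0, "wz": 1.08, "gripper": 0}
    - {"dx": -195, "dy": -29, "dz": -90, "wx": 0, "wy": 0, "wz": 1.26, "gripper": 0}
    - {"dx": -210, "dy": -29, "dz": -90, "wx": 0, "wy": 0, "wz": 1.44, "gripper": 0}
    - {"dx": -214, "dy": -29, "dz": -90, "wx": 0, "wy": 0, "wz": 1.6, "gripper": 0}

```text
time: 11.72
position: [0.4381, 0.1006, 0.1255]
tcp_rot: [0.086, -3.139, 0.0]
ft_force: [-0.2, 0.1, -1.6]
finger_gap: 0.0129
grasp_force: 40.6
```

```bash
python3 - <<'E'
from h import *
a=manip.get_state()
print(a["position"],a["tcp_rot"],a["finger_gap"],a["grasp_force"],a["joints"].round(2))
print(rel([.44,.10,.0373-.018],Rd(np.radians(90))))
E
```

```text
[0.43810683 0.10059496 0.1255394 ] [ 8.55282190e-02 -3.13941248e+00  5.88626912e-05] 0.012899883039373143 40.59598445892334 [ 0.68 -0.37 -0.47 -0.   -1.47 -2.19]
[-2.000e+00 -7.000e-01  1.062e+02 -0.000e+00 -1.000e-03  5.450e-02]
```

carry_out:
  commands:
    - {"dx": -2, "dy": 0, "dz": 40, "wx": 0, "wy": 0, "wz": 0.05, "gripper": 0}
    - {"dx": -2, "dy": 0, "dz": 75, "wx": 0, "wy": 0, "wz": 0.05, "gripper": 0}
    - {"dx": -2, "dy": 0, "dz": 95, "wx": 0, "wy": 0, "wz": 0.05, "gripper": 0}
    - {"dx": -2, "dy": 0, "dz": 102, "wx": 0, "wy": 0, "wz": 0.05, "gripper": 0}
    - {"dx": -2, "dy": 0, "dz": 106, "wx": 0, "wy": 0, "wz": 0.05, "gripper": 0}
    - {"dx": -2, "dy": 0, "dz": 106.5, "wx": 0, "wy": 0, "wz": 0.05, "gripper": 0}
    - {"dx": -2, "dy": 0, "dz": 106.5, "wx": 0, "wy": 0, "wz": 0.05, "gripper": 0.2}
    - {"dx": -2, "dy": 0, "dz": 106.5, "wx": 0, "wy": 0, "wz": 0.05, "gripper": 0.4}
    - {"dx": -2, "dy": 0, "dz": 106.5, "wx": 0, "wy": 0, "wz": 0.05, "gripper": 0.5}
    - {"dx": -2, "dy": 0, "dz": 80, "wx": 0, "wy": 0, "wz": 0.05, "gripper": 0.5}
    - {"dx": -2, "dy": 0, "dz": 30, "wx": 0, "wy": 0, "wz": 0.05, "gripper": 0.5}
    - {"dx": -2, "dy": 0, "dz": -30, "wx": 0, "wy": 0, "wz": 0.05, "gripper": 0.5}

```text
time: 13.22
position: [0.4399, 0.0996, 0.1565]
tcp_rot: [0.014, -3.14, 0.001]
ft_force: [1.0, 1.2, 0.5]
finger_gap: 0.0427
grasp_force: 0.0
```

```bash
python3 dish.py f; python3 -c "
import cv2,numpy as np
t=cv2.imread('pics/f_top.png')[130:280,240:440];s=cv2.imread('pics/f_side.png')[150:330,260:400]
c=np.zeros((600,800,3),np.uint8);c[:375,:500]=cv2.resize(t,None,fx=2.5,fy=2.5);c[:386,500:800]=cv2.resize(s,(300,386));cv2.imwrite('pics/crop6.png',c[:390])"
```

```text
orange 53 [319. 205.] [0.437 0.096 0.036] top ((0.43807822465896606, 0.09787485748529434), (0.049556367099285126, 0.010454208590090275), 1.1145652532577515) 0.038977788236247424
[0.4435 0.1008 0.1635] [-0.014  3.13   0.007] 0.04243289353612637 13.325
```

View pics/crop6.png

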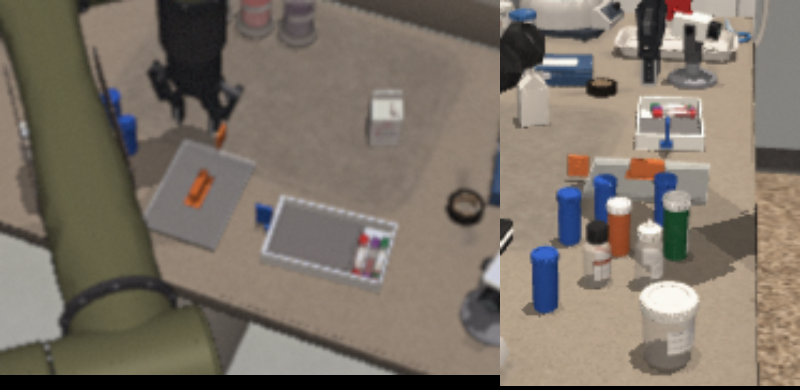

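The pictures show the lid flat, knob up, at crop (200,190). The dish is open with the three tubes in the well at about (375,250), and the bottles are untouched. Now to bottle picking.

```bash
cat > plan.py <<'E'
from h import *
o=np.array([.4285,-.1155]); ex=np.array([-.092,.996]); ey=np.array([-.996,-.092])
slots={"dropper":(-13,27),"black":(13,-27),"green":(39,27),"orange":(65,-27)}
pick={"dropper":(.410,.3705),"black":(.469,.3725),"green":(.384,.300),"orange":(.4535,.3015)}
a=manip.get_state(); print(a["position"].round(4),a["tcp_rot"].round(3),round(a["finger_gap"],4),round(a["grasp_force"],1),a["joints"].round(2),a["time"])
import sys
for n in sys.argv[1:]:
    x,y=slots[n]; w=o+ex*x/1000+ey*y/1000
    print(n,"pick",rel([*pick[n],.027],Rd(np.radians(135))),"place",w.round(4),rel([*w,.034],Rd(np.radians(185))))
E
python3 plan.py dropper
```

```text
[0.4435 0.1008 0.1635] [-0.014  3.13   0.007] 0.0424 0.0 [ 0.67 -0.37 -0.4   0.   -1.53 -2.24] 13.325
dropper pick [ 3.270e+01  2.694e+02  1.374e+02 -1.000e-04  1.250e-02 -7.765e-01] place [ 0.4028 -0.1309] [ 4.4300e+01 -2.3190e+02  1.2800e+02 -5.9000e-03  1.2400e-02 -1.6492e+00]
```

carry_out:
  commands:
    - {"dx": 6, "dy": 50, "dz": 0, "wx": 0, "wy": 0, "wz": -0.15, "gripper": 0.6}
    - {"dx": 12, "dy": 105, "dz": 0, "wx": 0, "wy": 0, "wz": -0.32, "gripper": 0.6}
    - {"dx": 18, "dy": 160, "dz": 0, "wx": 0, "wy": 0, "wz": -0.48, "gripper": 0.6}
    - {"dx": 24, "dy": 215, "dz": 0, "wx": 0, "wy": 0, "wz": -0.64, "gripper": 0.6}
    - {"dx": 30, "dy": 260, "dz": 0, "wx": 0, "wy": 0, "wz": -0.785, "gripper": 0.6}
    - {"dx": 30, "dy": 270, "dz": 0, "wx": 0, "wy": 0, "wz": -0.785, "gripper": 0.6}
    - {"dx": 30, "dy": 271, "dz": 30, "wx": 0, "wy": 0, "wz": -0.785, "gripper": 0.6}

```text
time: 14.2
position: [0.409, 0.3724, 0.1275]
tcp_rot: [-1.213, 2.894, 0.003]
ft_force: [0.2, 0.0, 0.2]
finger_gap: 0.0516
grasp_force: 0.0
```

```bash
python3 plan.py dropper; python3 - <<'E'
from h import *
s=snap("g"); C=cloud("side",s["side"][1])
a=s["side"][0][170:310,250:390];b=s["top"][0][150:290,180:320]
cv2.imwrite("pics/crop7.png",np.hstack([cv2.resize(a,(400,400)),cv2.resize(b,(400,400))])[:,:,::-1])
E
```

```text
[0.409  0.3724 0.1275] [-1.213  2.894  0.003] 0.0516 0.0 [ 1.1  -0.08 -0.22  0.   -1.42 -1.88] 14.2
dropper pick [ 1.100e+00 -2.000e+00  1.005e+02  3.000e-04  4.500e-03  8.400e-03] place [ 0.4028 -0.1309] [ 3.636e+02 -3.485e+02  9.180e+01 -1.700e-03  4.400e-03 -8.642e-01]
```

View pics/crop7.png

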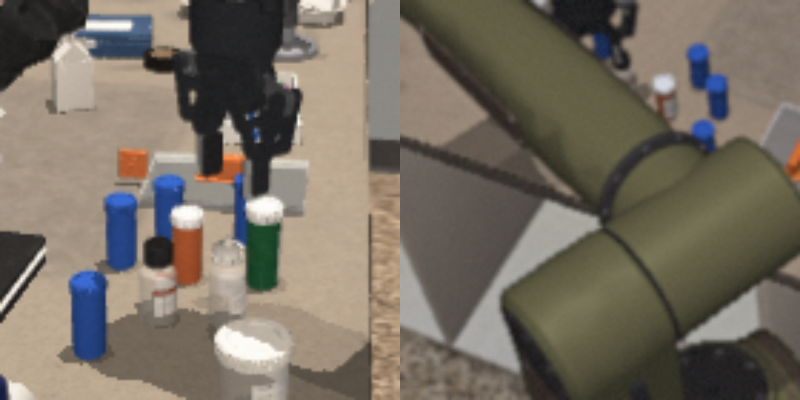

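The gripper stands over the dropper (crop (228,280)), with the others clear.

carry_out:
  commands:
    - {"dx": 1, "dy": -1, "dz": 50, "wx": 0, "wy": 0, "wz": 0, "gripper": 0.6}
    - {"dx": 1, "dy": -1, "dz": 90, "wx": 0, "wy": 0, "wz": 0, "gripper": 0.6}
    - {"dx": 1, "dy": -1, "dz": 99, "wx": 0, "wy": 0, "wz": 0, "gripper": 0.6}
    - {"dx": 1, "dy": -1, "dz": 99, "wx": 0, "wy": 0, "wz": 0, "gripper": 0.4}
    - {"dx": 1, "dy": -1, "dz": 99, "wx": 0, "wy": 0, "wz": 0, "gripper": 0.25}
    - {"dx": 1, "dy": -1, "dz": 99, "wx": 0, "wy": 0, "wz": 0, "gripper": 0.2}
    - {"dx": 1, "dy": -1, "dz": 99, "wx": 0, "wy": 0, "wz": 0, "gripper": 0.2}
    - {"dx": 1, "dy": -1, "dz": 90, "wx": 0, "wy": 0, "wz": 0, "gripper": 0.2}
    - {"dx": 1, "dy": -1, "dz": 40, "wx": 0, "wy": 0, "wz": 0, "gripper": 0.2}
    - {"dx": 1, "dy": -1, "dz": -15, "wx": 0, "wy": 0, "wz": 0, "gripper": 0.2}
    - {"dx": 1, "dy": -1, "dz": -20, "wx": 0, "wy": 0, "wz": 0, "gripper": 0.2}
  force: 35

```text
time: 15.68
position: [0.4096, 0.3708, 0.1513]
tcp_rot: [-1.212, 2.891, 0.007]
ft_force: [0.4, 0.7, -0.4]
finger_gap: 0.0307
grasp_force: 34.9
```

```bash
python3 plan.py dropper
```

```text
[0.4096 0.3708 0.1513] [-1.212  2.891  0.007] 0.0307 34.9 [ 1.1  -0.09 -0.19  0.   -1.46 -1.88] 15.675
dropper pick [ 1.000e+00 -6.000e-01  1.243e+02  1.000e-03  8.400e-03  8.500e-03] place [ 0.4028 -0.1309] [ 3.635e+02 -3.470e+02  1.139e+02 -2.700e-03  8.300e-03 -8.641e-01]
```

carry_out:
  commands:
    - {"dx": 30, "dy": -29, "dz": 0, "wx": 0, "wy": 0, "wz": -0.1, "gripper": 0.2}
    - {"dx": 70, "dy": -67, "dz": 0, "wx": 0, "wy": 0, "wz": -0.2, "gripper": 0.2}
    - {"dx": 113, "dy": -108, "dz": 0, "wx": 0, "wy": 0, "wz": -0.3, "gripper": 0.2}
    - {"dx": 156, "dy": -149, "dz": 0, "wx": 0, "wy": 0, "wz": -0.4, "gripper": 0.2}
    - {"dx": 199, "dy": -190, "dz": 0, "wx": 0, "wy": 0, "wz": -0.5, "gripper": 0.2}
    - {"dx": 242, "dy": -231, "dz": 0, "wx": 0, "wy": 0, "wz": -0.6, "gripper": 0.2}
    - {"dx": 285, "dy": -272, "dz": 0, "wx": 0, "wy": 0, "wz": -0.7, "gripper": 0.2}
    - {"dx": 323, "dy": -308, "dz": 0, "wx": 0, "wy": 0, "wz": -0.8, "gripper": 0.2}
    - {"dx": 350, "dy": -334, "dz": 0, "wx": 0, "wy": 0, "wz": -0.864, "gripper": 0.2}
    - {"dx": 363, "dy": -347, "dz": 0, "wx": 0, "wy": 0, "wz": -0.864, "gripper": 0.2}
    - {"dx": 363, "dy": -347, "dz": 0, "wx": 0, "wy": 0, "wz": -0.864, "gripper": 0.2}
    - {"dx": 363, "dy": -347, "dz": 40, "wx": 0, "wy": 0, "wz": -0.864, "gripper": 0.2}

```text
time: 17.18
position: [0.4028, -0.1326, 0.1076]
tcp_rot: [-2.313, 2.12, -0.006]
ft_force: [0.4, -0.3, -1.6]
finger_gap: 0.0312
grasp_force: 34.9
```

```bash
python3 plan.py dropper; python3 - <<'E'
from h import *
s=snap("h")
cv2.imwrite("pics/crop8.png",np.hstack([cv2.resize(s["side"][0][130:240,290:400],(400,400)),cv2.resize(s["top"][0][160:270,310:420],(400,400))])[:,:,::-1])
E
```

```text
[ 0.4028 -0.1326  0.1076] [-2.313  2.12  -0.006] 0.0312 34.9 [ 0.16 -0.45 -0.56  0.   -1.46 -0.08] 17.175
dropper pick [-5.006e+02 -5.040e+01  8.070e+01 -5.200e-03  2.000e-03  8.722e-01] place [ 0.4028 -0.1309] [-1.70e+00  2.00e-01  7.36e+01 -5.40e-03 -4.00e-04 -5.00e-04]
```

View pics/crop8.png

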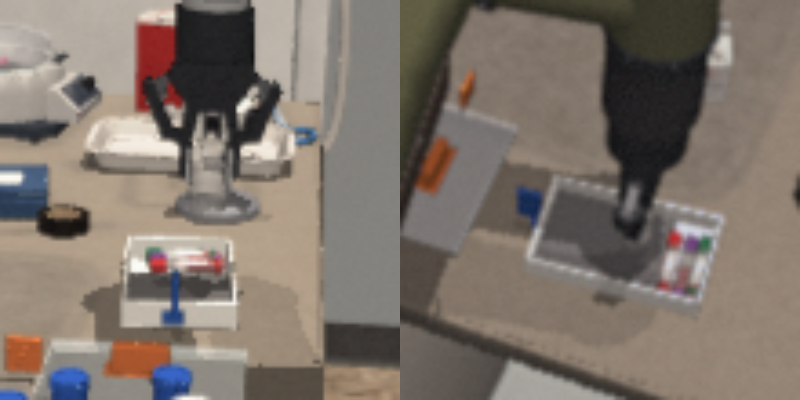

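carry_out:
  commands:
    - {"dx": -1, "dy": 0, "dz": 35, "wx": 0, "wy": 0, "wz": 0, "gripper": 0.2}
    - {"dx": -1, "dy": 0, "dz": 60, "wx": 0, "wy": 0, "wz": 0, "gripper": 0.2}
    - {"dx": -1, "dy": 0, "dz": 69, "wx": 0, "wy": 0, "wz": 0, "gripper": 0.2}
    - {"dx": -1, "dy": 0, "dz": 71.5, "wx": 0, "wy": 0, "wz": 0, "gripper": 0.2}
    - {"dx": -1, "dy": 0, "dz": 71.5, "wx": 0, "wy": 0, "wz": 0, "gripper": 0.2}
    - {"dx": -1, "dy": 0, "dz": 71.5, "wx": 0, "wy": 0, "wz": 0, "gripper": 0.4}
    - {"dx": -1, "dy": 0, "dz": 71.5, "wx": 0, "wy": 0, "wz": 0, "gripper": 0.52}
    - {"dx": -1, "dy": 0, "dz": 71.5, "wx": 0, "wy": 0, "wz": 0, "gripper": 0.52}
    - {"dx": -1, "dy": 0, "dz": 50, "wx": 0, "wy": 0, "wz": 0, "gripper": 0.52}
    - {"dx": -1, "dy": 0, "dz": 0, "wx": 0, "wy": 0, "wz": 0, "gripper": 0.52}
    - {"dx": -1, "dy": 0, "dz": -40, "wx": 0, "wy": 0, "wz": 0, "gripper": 0.52}
    - {"dx": -1, "dy": 0, "dz": -40, "wx": 0, "wy": 0, "wz": 0, "gripper": 0.52}

```text
time: 18.77
position: [0.4027, -0.1321, 0.1493]
tcp_rot: [-2.313, 2.12, -0.008]
ft_force: [0.0, 0.4, -1.2]
finger_gap: 0.0442
grasp_force: 0.0
```

```bash
python3 plan.py black; python3 - <<'E'
from h import *
s=snap("i"); C=cloud("side",s["side"][1]); q=C[120:225,300:400].reshape(-1,3)
q=q[(q[:,2]>.035)&(q[:,2]<.1)&(q[:,1]>-.25)&(q[:,1]<-.04)&(q[:,0]<.5)]; t=q[(q[:,2]<.06)]
print(len(q),np.median(t,0),q[:,2].max(), "lo",np.percentile(q,5,0),"hi",np.percentile(q,95,0))
E
```

```text
[ 0.4027 -0.1321  0.1493] [-2.313  2.12  -0.008] 0.0442 0.0 [ 0.17 -0.46 -0.49  0.   -1.54 -0.08] 18.775
black pick [-4.970e+02 -1.091e+02  1.226e+02 -6.300e-03  2.100e-03  8.724e-01] place [ 0.4542 -0.1001] [-2.750e+01 -5.340e+01  1.156e+02 -6.400e-03 -7.000e-04 -3.000e-04]
117 [ 0.40064338 -0.1177996   0.04825137] 0.08747502682888819 lo [ 0.38780524 -0.1290269   0.03853807] hi [ 0.4148071  -0.11241527  0.08133018]
```

carry_out:
  commands:
    - {"dx": -40, "dy": -9, "dz": 0, "wx": 0, "wy": 0, "wz": 0.1, "gripper": 0.58}
    - {"dx": -95, "dy": -21, "dz": 0, "wx": 0, "wy": 0, "wz": 0.2, "gripper": 0.58}
    - {"dx": -150, "dy": -33, "dz": 0, "wx": 0, "wy": 0, "wz": 0.3, "gripper": 0.58}
    - {"dx": -205, "dy": -45, "dz": 0, "wx": 0, "wy": 0, "wz": 0.4, "gripper": 0.58}
    - {"dx": -260, "dy": -57, "dz": 0, "wx": 0, "wy": 0, "wz": 0.5, "gripper": 0.58}
    - {"dx": -315, "dy": -69, "dz": 0, "wx": 0, "wy": 0, "wz": 0.6, "gripper": 0.58}
    - {"dx": -370, "dy": -81, "dz": 0, "wx": 0, "wy": 0, "wz": 0.7, "gripper": 0.58}
    - {"dx": -425, "dy": -93, "dz": 0, "wx": 0, "wy": 0, "wz": 0.8, "gripper": 0.58}
    - {"dx": -475, "dy": -104, "dz": 0, "wx": 0, "wy": 0, "wz": 0.872, "gripper": 0.58}
    - {"dx": -497, "dy": -109, "dz": 0, "wx": 0, "wy": 0, "wz": 0.872, "gripper": 0.58}
    - {"dx": -497, "dy": -109, "dz": 20, "wx": 0, "wy": 0, "wz": 0.872, "gripper": 0.58}
    - {"dx": -497, "dy": -109, "dz": 20, "wx": 0, "wy": 0, "wz": 0.872, "gripper": 0.58}

```text
time: 20.38
position: [0.465, 0.371, 0.1217]
tcp_rot: [1.2, -2.897, 0.004]
ft_force: [0.5, -0.5, -0.7]
finger_gap: 0.0492
grasp_force: 0.0
```

```bash
python3 plan.py black
```

```text
[0.465  0.371  0.1217] [ 1.2   -2.897  0.004] 0.0492 0.0 [ 1.01  0.05 -0.11 -0.   -1.42 -1.79] 20.375
black pick [-4.50e+00 -1.70e+00  9.47e+01 -1.00e-04 -6.40e-03  1.00e-04] place [ 0.4542 -0.1001] [ 3.402e+02 -3.254e+02  8.990e+01  2.700e-03 -6.000e-03 -8.726e-01]
```

carry_out:
  commands:
    - {"dx": -4, "dy": -2, "dz": 50, "wx": 0, "wy": 0, "wz": 0, "gripper": 0.58}
    - {"dx": -4, "dy": -2, "dz": 85, "wx": 0, "wy": 0, "wz": 0, "gripper": 0.58}
    - {"dx": -4, "dy": -2, "dz": 97, "wx": 0, "wy": 0, "wz": 0, "gripper": 0.58}
    - {"dx": -4, "dy": -2, "dz": 97, "wx": 0, "wy": 0, "wz": 0, "gripper": 0.58}
    - {"dx": -4, "dy": -2, "dz": 97, "wx": 0, "wy": 0, "wz": 0, "gripper": 0.58}

```text
time: 21.0
position: [0.4715, 0.3748, 0.0309]
tcp_rot: [-1.202, 2.899, 0.002]
ft_force: [-0.1, -0.0, -0.2]
finger_gap: 0.0493
grasp_force: 0.0
```

```bash
python3 plan.py black
```

```text
[0.4715 0.3748 0.0309] [-1.202e+00  2.899e+00  2.000e-03] 0.0493 0.0 [ 1.    0.11 -0.21  0.   -1.25 -1.79] 21.0
black pick [3.4e+00 1.0e-01 3.9e+00 0.0e+00 3.2e-03 5.0e-04] place [ 0.4542 -0.1001] [ 3.482e+02 -3.234e+02 -4.200e+00 -1.400e-03  3.000e-03 -8.722e-01]
```

carry_out:
  commands:
    - {"dx": 3, "dy": 0, "dz": 5, "wx": 0, "wy": 0, "wz": 0, "gripper": 0.4}
    - {"dx": 3, "dy": 0, "dz": 5, "wx": 0, "wy": 0, "wz": 0, "gripper": 0.2}
    - {"dx": 3, "dy": 0, "dz": 5, "wx": 0, "wy": 0, "wz": 0, "gripper": 0.2}
    - {"dx": 3, "dy": 0, "dz": 5, "wx": 0, "wy": 0, "wz": 0, "gripper": 0.2}
    - {"dx": 3, "dy": 0, "dz": -10, "wx": 0, "wy": 0, "wz": 0, "gripper": 0.2}
    - {"dx": 3, "dy": 0, "dz": -60, "wx": 0, "wy": 0, "wz": 0, "gripper": 0.2}
    - {"dx": 3, "dy": 0, "dz": -110, "wx": 0, "wy": 0, "wz": 0, "gripper": 0.2}
    - {"dx": 3, "dy": 0, "dz": -120, "wx": 0, "wy": 0, "wz": 0, "gripper": 0.2}

```text
time: 22.0
position: [0.4696, 0.3731, 0.1538]
tcp_rot: [-1.201, 2.897, 0.005]
ft_force: [0.0, -0.5, -1.1]
finger_gap: 0.0315
grasp_force: 34.9
```

carry_out:
  commands:
    - {"dx": 30, "dy": -28, "dz": 0, "wx": 0, "wy": 0, "wz": -0.1, "gripper": 0.2}
    - {"dx": 70, "dy": -65, "dz": 0, "wx": 0, "wy": 0, "wz": -0.2, "gripper": 0.2}
    - {"dx": 113, "dy": -106, "dz": 0, "wx": 0, "wy": 0, "wz": -0.3, "gripper": 0.2}
    - {"dx": 156, "dy": -146, "dz": 0, "wx": 0, "wy": 0, "wz": -0.4, "gripper": 0.2}
    - {"dx": 199, "dy": -186, "dz": 0, "wx": 0, "wy": 0, "wz": -0.5, "gripper": 0.2}
    - {"dx": 242, "dy": -226, "dz": 0, "wx": 0, "wy": 0, "wz": -0.6, "gripper": 0.2}
    - {"dx": 285, "dy": -266, "dz": 0, "wx": 0, "wy": 0, "wz": -0.7, "gripper": 0.2}
    - {"dx": 320, "dy": -300, "dz": 0, "wx": 0, "wy": 0, "wz": -0.8, "gripper": 0.2}
    - {"dx": 340, "dy": -318, "dz": 0, "wx": 0, "wy": 0, "wz": -0.872, "gripper": 0.2}
    - {"dx": 345, "dy": -323, "dz": 0, "wx": 0, "wy": 0, "wz": -0.872, "gripper": 0.2}
    - {"dx": 345, "dy": -323, "dz": 0, "wx": 0, "wy": 0, "wz": -0.872, "gripper": 0.2}
    - {"dx": 345, "dy": -323, "dz": 0, "wx": 0, "wy": 0, "wz": -0.872, "gripper": 0.2}

```text
time: 23.5
position: [0.4532, -0.0995, 0.1484]
tcp_rot: [-2.316, 2.122, 0.001]
ft_force: [0.6, -0.5, -1.5]
finger_gap: 0.0317
grasp_force: 34.9
```

```bash
python3 plan.py black
```

```text
[ 0.4532 -0.0995  0.1484] [-2.316e+00  2.122e+00  1.000e-03] 0.0317 34.9 [ 0.22 -0.33 -0.4  -0.   -1.5  -0.13] 23.5
black pick [-4.688e+02 -5.710e+01  1.216e+02  5.000e-04  2.000e-04  8.729e-01] place [ 0.4542 -0.1001] [ 7.000e-01 -1.000e+00  1.144e+02  3.000e-04  4.000e-04  2.000e-04]
```

carry_out:
  commands:
    - {"dx": 1, "dy": -1, "dz": 50, "wx": 0, "wy": 0, "wz": 0, "gripper": 0.2}
    - {"dx": 1, "dy": -1, "dz": 90, "wx": 0, "wy": 0, "wz": 0, "gripper": 0.2}
    - {"dx": 1, "dy": -1, "dz": 110, "wx": 0, "wy": 0, "wz": 0, "gripper": 0.2}
    - {"dx": 1, "dy": -1, "dz": 114, "wx": 0, "wy": 0, "wz": 0, "gripper": 0.2}
    - {"dx": 1, "dy": -1, "dz": 114, "wx": 0, "wy": 0, "wz": 0, "gripper": 0.2}
    - {"dx": 1, "dy": -1, "dz": 114, "wx": 0, "wy": 0, "wz": 0, "gripper": 0.4}
    - {"dx": 1, "dy": -1, "dz": 114, "wx": 0, "wy": 0, "wz": 0, "gripper": 0.52}
    - {"dx": 1, "dy": -1, "dz": 114, "wx": 0, "wy": 0, "wz": 0, "gripper": 0.52}
    - {"dx": 1, "dy": -1, "dz": 90, "wx": 0, "wy": 0, "wz": 0, "gripper": 0.52}
    - {"dx": 1, "dy": -1, "dz": 40, "wx": 0, "wy": 0, "wz": 0, "gripper": 0.52}
    - {"dx": 1, "dy": -1, "dz": 0, "wx": 0, "wy": 0, "wz": 0, "gripper": 0.52}
    - {"dx": 1, "dy": -1, "dz": 0, "wx": 0, "wy": 0, "wz": 0, "gripper": 0.52}

```text
time: 25.0
position: [0.456, -0.1014, 0.1527]
tcp_rot: [-2.312, 2.12, -0.008]
ft_force: [0.1, -0.4, 0.1]
finger_gap: 0.0443
grasp_force: 0.0
```

```bash
python3 plan.py green
```

```text
[ 0.456  -0.1014  0.1527] [-2.312  2.12  -0.008] 0.0443 0.0 [ 0.22 -0.33 -0.39  0.   -1.5  -0.13] 25.0
green pick [-4.062e+02  3.780e+01  1.253e+02 -6.600e-03  2.700e-03  8.723e-01] place [ 0.398  -0.0791] [-2.720e+01  5.660e+01  1.183e+02 -6.900e-03 -3.000e-04 -4.000e-04]
```

carry_out:
  commands:
    - {"dx": -40, "dy": 4, "dz": 0, "wx": 0, "wy": 0, "wz": 0.1, "gripper": 0.62}
    - {"dx": -95, "dy": 9, "dz": 0, "wx": 0, "wy": 0, "wz": 0.22, "gripper": 0.62}
    - {"dx": -150, "dy": 14, "dz": 0, "wx": 0, "wy": 0, "wz": 0.34, "gripper": 0.62}
    - {"dx": -205, "dy": 19, "dz": 0, "wx": 0, "wy": 0, "wz": 0.46, "gripper": 0.62}
    - {"dx": -260, "dy": 24, "dz": 0, "wx": 0, "wy": 0, "wz": 0.58, "gripper": 0.62}
    - {"dx": -315, "dy": 29, "dz": 0, "wx": 0, "wy": 0, "wz": 0.7, "gripper": 0.62}
    - {"dx": -365, "dy": 34, "dz": 0, "wx": 0, "wy": 0, "wz": 0.8, "gripper": 0.62}
    - {"dx": -400, "dy": 37, "dz": 0, "wx": 0, "wy": 0, "wz": 0.872, "gripper": 0.62}
    - {"dx": -406, "dy": 38, "dz": 0, "wx": 0, "wy": 0, "wz": 0.872, "gripper": 0.62}
    - {"dx": -406, "dy": 38, "dz": 20, "wx": 0, "wy": 0, "wz": 0.872, "gripper": 0.62}
    - {"dx": -406, "dy": 38, "dz": 20, "wx": 0, "wy": 0, "wz": 0.872, "gripper": 0.62}
    - {"dx": -406, "dy": 38, "dz": 20, "wx": 0, "wy": 0, "wz": 0.872, "gripper": 0.62}

```text
time: 26.5
position: [0.3814, 0.299, 0.1286]
tcp_rot: [1.202, -2.903, 0.0]
ft_force: [0.2, 0.4, 0.9]
finger_gap: 0.0531
grasp_force: 0.0
```

```bash
python3 plan.py green;  python3 - <<'E'
from h import *
s=snap("j")
cv2.imwrite("pics/crop9.png",np.hstack([cv2.resize(s["side"][0][150:290,260:400],(400,400)),cv2.resize(s["top"][0][160:270,310:420],(400,400))])[:,:,::-1])
E
```

```text
[0.3814 0.299  0.1286] [ 1.202 -2.903  0.   ] 0.0531 0.0 [ 1.08 -0.26 -0.38  0.   -1.45 -1.87] 26.5
green pick [-2.500e+00 -1.100e+00  1.016e+02 -3.000e-04 -1.000e-04 -5.000e-04] place [ 0.398  -0.0791] [ 2.555e+02 -2.793e+02  9.470e+01 -2.000e-04 -2.000e-04 -8.731e-01]
```

View pics/crop9.png

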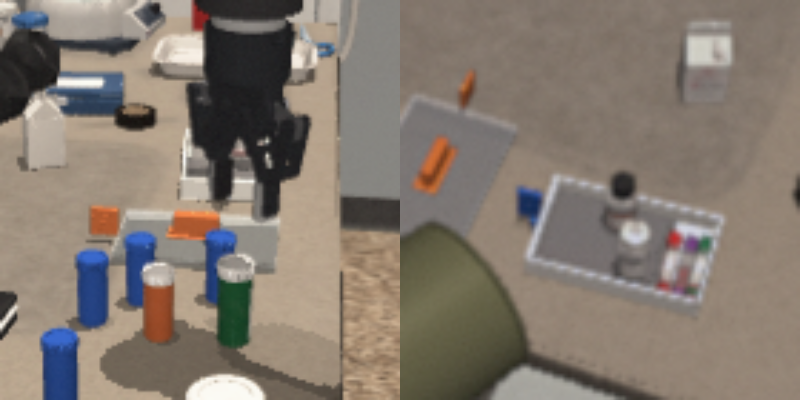

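Black (crop (622,195)) and dropper (632,245) stand upright in the dish, and the gripper is above the green vial (235,300).

carry_out:
  commands:
    - {"dx": -2, "dy": -1, "dz": 50, "wx": 0, "wy": 0, "wz": 0, "gripper": 0.62}
    - {"dx": -2, "dy": -1, "dz": 90, "wx": 0, "wy": 0, "wz": 0, "gripper": 0.62}
    - {"dx": -2, "dy": -1, "dz": 101, "wx": 0, "wy": 0, "wz": 0, "gripper": 0.62}
    - {"dx": -2, "dy": -1, "dz": 101, "wx": 0, "wy": 0, "wz": 0, "gripper": 0.4}
    - {"dx": -2, "dy": -1, "dz": 101, "wx": 0, "wy": 0, "wz": 0, "gripper": 0.2}
    - {"dx": -2, "dy": -1, "dz": 101, "wx": 0, "wy": 0, "wz": 0, "gripper": 0.2}
    - {"dx": -2, "dy": -1, "dz": 101, "wx": 0, "wy": 0, "wz": 0, "gripper": 0.2}
    - {"dx": -2, "dy": -1, "dz": 85, "wx": 0, "wy": 0, "wz": 0, "gripper": 0.2}
    - {"dx": -2, "dy": -1, "dz": 40, "wx": 0, "wy": 0, "wz": 0, "gripper": 0.2}
    - {"dx": -2, "dy": -1, "dz": -10, "wx": 0, "wy": 0, "wz": 0, "gripper": 0.2}
    - {"dx": -2, "dy": -1, "dz": -22, "wx": 0, "wy": 0, "wz": 0, "gripper": 0.2}

```text
time: 27.98
position: [0.3844, 0.3017, 0.1557]
tcp_rot: [-1.201, 2.897, 0.005]
ft_force: [0.9, -0.6, -1.7]
finger_gap: 0.0311
grasp_force: 35.1
```

carry_out:
  commands:
    - {"dx": 25, "dy": -27, "dz": 0, "wx": 0, "wy": 0, "wz": -0.1, "gripper": 0.2}
    - {"dx": 60, "dy": -65, "dz": 0, "wx": 0, "wy": 0, "wz": -0.22, "gripper": 0.2}
    - {"dx": 97, "dy": -105, "dz": 0, "wx": 0, "wy": 0, "wz": -0.34, "gripper": 0.2}
    - {"dx": 134, "dy": -145, "dz": 0, "wx": 0, "wy": 0, "wz": -0.46, "gripper": 0.2}
    - {"dx": 171, "dy": -185, "dz": 0, "wx": 0, "wy": 0, "wz": -0.58, "gripper": 0.2}
    - {"dx": 208, "dy": -225, "dz": 0, "wx": 0, "wy": 0, "wz": -0.7, "gripper": 0.2}
    - {"dx": 240, "dy": -260, "dz": 0, "wx": 0, "wy": 0, "wz": -0.8, "gripper": 0.2}
    - {"dx": 255, "dy": -276, "dz": 0, "wx": 0, "wy": 0, "wz": -0.872, "gripper": 0.2}
    - {"dx": 257.5, "dy": -278, "dz": 0, "wx": 0, "wy": 0, "wz": -0.872, "gripper": 0.2}
    - {"dx": 257.5, "dy": -278, "dz": 0, "wx": 0, "wy": 0, "wz": -0.872, "gripper": 0.2}
    - {"dx": 257.5, "dy": -278, "dz": 0, "wx": 0, "wy": 0, "wz": -0.872, "gripper": 0.2}

```text
time: 29.35
position: [0.3979, -0.0772, 0.1506]
tcp_rot: [-2.317, 2.122, 0.0]
ft_force: [-0.5, -0.0, 0.1]
finger_gap: 0.031
grasp_force: 34.9
```

```bash
python3 plan.py green
```

```text
[ 0.3979 -0.0772  0.1506] [-2.317  2.122  0.   ] 0.031 34.9 [ 0.31 -0.51 -0.52 -0.   -1.56 -0.23] 29.35
green pick [-3.770e+02 -1.920e+01  1.237e+02  2.000e-04  2.000e-04  8.731e-01] place [ 0.398  -0.0791] [ 1.900e+00 -0.000e+00  1.166e+02  1.000e-04  3.000e-04  4.000e-04]
```

carry_out:
  commands:
    - {"dx": 1, "dy": 0, "dz": 50, "wx": 0, "wy": 0, "wz": 0, "gripper": 0.2}
    - {"dx": 1, "dy": 0, "dz": 90, "wx": 0, "wy": 0, "wz": 0, "gripper": 0.2}
    - {"dx": 1, "dy": 0, "dz": 110, "wx": 0, "wy": 0, "wz": 0, "gripper": 0.2}
    - {"dx": 1, "dy": 0, "dz": 115.5, "wx": 0, "wy": 0, "wz": 0, "gripper": 0.2}
    - {"dx": 1, "dy": 0, "dz": 115.5, "wx": 0, "wy": 0, "wz": 0, "gripper": 0.2}
    - {"dx": 1, "dy": 0, "dz": 115.5, "wx": 0, "wy": 0, "wz": 0, "gripper": 0.4}
    - {"dx": 1, "dy": 0, "dz": 115.5, "wx": 0, "wy": 0, "wz": 0, "gripper": 0.54}
    - {"dx": 1, "dy": 0, "dz": 115.5, "wx": 0, "wy": 0, "wz": 0, "gripper": 0.54}
    - {"dx": 1, "dy": 0, "dz": 90, "wx": 0, "wy": 0, "wz": 0, "gripper": 0.54}
    - {"dx": 1, "dy": 0, "dz": 40, "wx": 0, "wy": 0, "wz": 0, "gripper": 0.54}
    - {"dx": 1, "dy": 0, "dz": 0, "wx": 0, "wy": 0, "wz": 0, "gripper": 0.54}
    - {"dx": 1, "dy": 0, "dz": 0, "wx": 0, "wy": 0, "wz": 0, "gripper": 0.54}

```text
time: 30.85
position: [0.3996, -0.079, 0.1542]
tcp_rot: [-2.312, 2.12, -0.006]
ft_force: [-0.4, 0.6, -0.9]
finger_gap: 0.0458
grasp_force: 0.0
```

```bash
python3 plan.py orange
```

```text
[ 0.3996 -0.079   0.1542] [-2.312  2.12  -0.006] 0.0458 0.0 [ 0.31 -0.52 -0.52  0.   -1.56 -0.22] 30.85
orange pick [-3.743e+02 -8.600e+01  1.278e+02 -5.700e-03  2.900e-03  8.723e-01] place [ 0.4494 -0.0483] [-2.620e+01 -5.160e+01  1.205e+02 -6.200e-03  3.000e-04 -4.000e-04]
```

carry_out:
  commands:
    - {"dx": -40, "dy": -9, "dz": 0, "wx": 0, "wy": 0, "wz": 0.1, "gripper": 0.58}
    - {"dx": -92, "dy": -21, "dz": 0, "wx": 0, "wy": 0, "wz": 0.22, "gripper": 0.58}
    - {"dx": -144, "dy": -33, "dz": 0, "wx": 0, "wy": 0, "wz": 0.34, "gripper": 0.58}
    - {"dx": -196, "dy": -45, "dz": 0, "wx": 0, "wy": 0, "wz": 0.46, "gripper": 0.58}
    - {"dx": -248, "dy": -57, "dz": 0, "wx": 0, "wy": 0, "wz": 0.58, "gripper": 0.58}
    - {"dx": -300, "dy": -69, "dz": 0, "wx": 0, "wy": 0, "wz": 0.7, "gripper": 0.58}
    - {"dx": -345, "dy": -79, "dz": 0, "wx": 0, "wy": 0, "wz": 0.8, "gripper": 0.58}
    - {"dx": -370, "dy": -85, "dz": 0, "wx": 0, "wy": 0, "wz": 0.872, "gripper": 0.58}
    - {"dx": -374, "dy": -86, "dz": 0, "wx": 0, "wy": 0, "wz": 0.872, "gripper": 0.58}
    - {"dx": -374, "dy": -86, "dz": 20, "wx": 0, "wy": 0, "wz": 0.872, "gripper": 0.58}
    - {"dx": -374, "dy": -86, "dz": 20, "wx": 0, "wy": 0, "wz": 0.872, "gripper": 0.58}
    - {"dx": -374, "dy": -86, "dz": 20, "wx": 0, "wy": 0, "wz": 0.872, "gripper": 0.58}

```text
time: 32.35
position: [0.4512, 0.3002, 0.1306]
tcp_rot: [-1.202, 2.902, -0.0]
ft_force: [0.3, 0.4, 0.2]
finger_gap: 0.0494
grasp_force: 0.0
```

```bash
python3 plan.py orange
```

```text
[0.4512 0.3002 0.1306] [-1.202  2.902 -0.   ] 0.0494 0.0 [ 0.96 -0.1  -0.24  0.   -1.44 -1.74] 32.35
orange pick [-2.500e+00 -7.000e-01  1.036e+02 -2.000e-04 -0.000e+00 -0.000e+00] place [ 0.4494 -0.0483] [ 2.477e+02 -2.451e+02  9.670e+01 -2.000e-04 -1.000e-04 -8.727e-01]
```

carry_out:
  commands:
    - {"dx": -2, "dy": -1, "dz": 50, "wx": 0, "wy": 0, "wz": 0, "gripper": 0.58}
    - {"dx": -2, "dy": -1, "dz": 90, "wx": 0, "wy": 0, "wz": 0, "gripper": 0.58}
    - {"dx": -2, "dy": -1, "dz": 104, "wx": 0, "wy": 0, "wz": 0, "gripper": 0.58}
    - {"dx": -2, "dy": -1, "dz": 104, "wx": 0, "wy": 0, "wz": 0, "gripper": 0.4}
    - {"dx": -2, "dy": -1, "dz": 104, "wx": 0, "wy": 0, "wz": 0, "gripper": 0.2}
    - {"dx": -2, "dy": -1, "dz": 104, "wx": 0, "wy": 0, "wz": 0, "gripper": 0.2}
    - {"dx": -2, "dy": -1, "dz": 104, "wx": 0, "wy": 0, "wz": 0, "gripper": 0.2}
    - {"dx": -2, "dy": -1, "dz": 85, "wx": 0, "wy": 0, "wz": 0, "gripper": 0.2}
    - {"dx": -2, "dy": -1, "dz": 40, "wx": 0, "wy": 0, "wz": 0, "gripper": 0.2}
    - {"dx": -2, "dy": -1, "dz": -10, "wx": 0, "wy": 0, "wz": 0, "gripper": 0.2}
    - {"dx": -2, "dy": -1, "dz": -22, "wx": 0, "wy": 0, "wz": 0, "gripper": 0.2}

```text
time: 33.72
position: [0.4547, 0.3028, 0.1585]
tcp_rot: [-1.2, 2.895, 0.004]
ft_force: [0.1, 0.2, -0.7]
finger_gap: 0.0282
grasp_force: 34.4
```

carry_out:
  commands:
    - {"dx": 25, "dy": -25, "dz": 0, "wx": 0, "wy": 0, "wz": -0.1, "gripper": 0.2}
    - {"dx": 60, "dy": -59, "dz": 0, "wx": 0, "wy": 0, "wz": -0.22, "gripper": 0.2}
    - {"dx": 97, "dy": -95, "dz": 0, "wx": 0, "wy": 0, "wz": -0.34, "gripper": 0.2}
    - {"dx": 134, "dy": -131, "dz": 0, "wx": 0, "wy": 0, "wz": -0.46, "gripper": 0.2}
    - {"dx": 171, "dy": -167, "dz": 0, "wx": 0, "wy": 0, "wz": -0.58, "gripper": 0.2}
    - {"dx": 208, "dy": -203, "dz": 0, "wx": 0, "wy": 0, "wz": -0.7, "gripper": 0.2}
    - {"dx": 235, "dy": -230, "dz": 0, "wx": 0, "wy": 0, "wz": -0.8, "gripper": 0.2}
    - {"dx": 247, "dy": -241, "dz": 0, "wx": 0, "wy": 0, "wz": -0.872, "gripper": 0.2}
    - {"dx": 250, "dy": -244, "dz": 0, "wx": 0, "wy": 0, "wz": -0.872, "gripper": 0.2}
    - {"dx": 250, "dy": -244, "dz": 0, "wx": 0, "wy": 0, "wz": -0.872, "gripper": 0.2}
    - {"dx": 250, "dy": -244, "dz": 0, "wx": 0, "wy": 0, "wz": -0.872, "gripper": 0.2}

```text
time: 35.1
position: [0.4492, -0.0469, 0.1526]
tcp_rot: [-2.316, 2.122, 0.0]
ft_force: [0.6, -0.8, -0.6]
finger_gap: 0.0288
grasp_force: 34.4
```

```bash
python3 plan.py orange
```

```text
[ 0.4492 -0.0469  0.1526] [-2.316  2.122  0.   ] 0.0288 34.4 [ 0.35 -0.37 -0.42 -0.   -1.52 -0.26] 35.1
orange pick [-3.467e+02 -3.470e+01  1.257e+02  3.000e-04  1.000e-04  8.726e-01] place [ 0.4494 -0.0483] [ 1.400e+00 -2.000e-01  1.186e+02  2.000e-04  2.000e-04 -0.000e+00]
```

carry_out:
  commands:
    - {"dx": 1, "dy": 0, "dz": 50, "wx": 0, "wy": 0, "wz": 0, "gripper": 0.2}
    - {"dx": 1, "dy": 0, "dz": 90, "wx": 0, "wy": 0, "wz": 0, "gripper": 0.2}
    - {"dx": 1, "dy": 0, "dz": 112, "wx": 0, "wy": 0, "wz": 0, "gripper": 0.2}
    - {"dx": 1, "dy": 0, "dz": 118.5, "wx": 0, "wy": 0, "wz": 0, "gripper": 0.2}
    - {"dx": 1, "dy": 0, "dz": 118.5, "wx": 0, "wy": 0, "wz": 0, "gripper": 0.2}
    - {"dx": 1, "dy": 0, "dz": 118.5, "wx": 0, "wy": 0, "wz": 0, "gripper": 0.4}
    - {"dx": 1, "dy": 0, "dz": 118.5, "wx": 0, "wy": 0, "wz": 0, "gripper": 0.5}
    - {"dx": 1, "dy": 0, "dz": 118.5, "wx": 0, "wy": 0, "wz": 0, "gripper": 0.5}
    - {"dx": 1, "dy": 0, "dz": 90, "wx": 0, "wy": 0, "wz": 0, "gripper": 0.5}
    - {"dx": 1, "dy": 0, "dz": 40, "wx": 0, "wy": 0, "wz": 0, "gripper": 0.5}
    - {"dx": 1, "dy": 0, "dz": -20, "wx": 0, "wy": 0, "wz": 0, "gripper": 0.5}
    - {"dx": 1, "dy": 0, "dz": -80, "wx": 0, "wy": 0, "wz": 0, "gripper": 0.5}

```text
time: 36.6
position: [0.4489, -0.0487, 0.2345]
tcp_rot: [-2.316, 2.123, -0.0]
ft_force: [1.4, 0.7, 0.8]
finger_gap: 0.0425
grasp_force: 0.0
```

```bash
python3 dish.py k; python3 - <<'E'
from h import *
D=np.load("/tmp/k_top.npy");C=cloud("top",D);im=cv2.imread("pics/k_top.png");p=cv2.cvtColor(im,cv2.COLOR_BGR2HSV);H,S,V=p[...,0],p[...,1],p[...,2]
Cs=cloud("side",np.load("/tmp/k_side.npy"));ps=cv2.cvtColor(cv2.imread("pics/k_side.png"),cv2.COLOR_BGR2HSV)
def st(n,q): print(n,len(q),np.median(q,0).round(3),"lo",np.percentile(q,4,0).round(3),"hi",np.percentile(q,96,0).round(3)) if len(q) else None
for n,c,h in(("top",C,p),("side",Cs,ps)):
    H,S,V=h[...,0],h[...,1],h[...,2]
    reg=(c[...,0]>.3)&(c[...,0]<.5)&(c[...,1]>-.45)&(c[...,1]<-.29)
    r=reg&((H<8)|(H>172))&(S>140); st(n+" red",c[r])
    for zt in(.14,.15,.16,.17): st(n+f" red z{zt}",c[r&(c[...,2]>zt)&(c[...,2]<zt+.01)])
    st(n+" white",c[reg&(S<60)&(V>120)&(c[...,2]>.09)]); st(n+" lens",c[reg&(V<50)&(c[...,2]>.09)])
    f=c[reg&(c[...,2]>.004)&(c[...,2]<.02)&(S<40)&(V<170)]; st(n+" foot",f)
cv2.imwrite("pics/crop10.png",np.hstack([cv2.resize(im[165:275,330:480],(550,403)),cv2.resize(cv2.imread("pics/k_side.png")[140:200,320:385],(250,231)).repeat(1,0) if False else cv2.copyMakeBorder(cv2.resize(cv2.imread("pics/k_side.png")[140:230,320:380],(250,375)),0,28,0,0,cv2.BORDER_CONSTANT)]))
E
```

```text
orange 51 [319. 204.] [0.436 0.095 0.037] top ((0.4360533058643341, 0.09669461846351624), (0.05238897725939751, 0.012186776846647263), 1.084999680519104) 0.03989763406754032
orange 16 [355. 214.] [ 0.44  -0.046  0.049] top ((0.4397394061088562, -0.048867564648389816), (0.008904975838959217, 0.014590075239539146), 22.31639862060547) 0.05198868886813912
[ 0.4515 -0.049   0.2403] [-2.309  2.118 -0.013] 0.042603575370401686 36.7
top red 58 [ 0.417 -0.378  0.161] lo [ 0.411 -0.386  0.136] hi [ 0.438 -0.37   0.184]
top red z0.14 16 [ 0.416 -0.379  0.144] lo [ 0.412 -0.388  0.141] hi [ 0.437 -0.372  0.149]
top red z0.15 5 [ 0.416 -0.379  0.155] lo [ 0.412 -0.382  0.152] hi [ 0.417 -0.372  0.158]
top red z0.16 6 [ 0.416 -0.377  0.164] lo [ 0.413 -0.382  0.161] hi [ 0.426 -0.373  0.166]
top red z0.17 15 [ 0.419 -0.378  0.175] lo [ 0.412 -0.382  0.173] hi [ 0.43  -0.371  0.179]
top white 244 [ 0.399 -0.371  0.132] lo [ 0.373 -0.398  0.119] hi [ 0.433 -0.347  0.14 ]
top lens 56 [ 0.363 -0.366  0.119] lo [ 0.353 -0.402  0.101] hi [ 0.393 -0.349  0.127]
top foot 279 [ 0.386 -0.376  0.015] lo [ 0.359 -0.414  0.006] hi [ 0.428 -0.331  0.02 ]
side red 71 [ 0.422 -0.372  0.156] lo [ 0.41  -0.38   0.137] hi [ 0.437 -0.364  0.176]
side red z0.14 16 [ 0.425 -0.372  0.144] lo [ 0.413 -0.378  0.141] hi [ 0.435 -0.367  0.149]
side red z0.15 16 [ 0.423 -0.37   0.155] lo [ 0.413 -0.381  0.151] hi [ 0.434 -0.364  0.16 ]
side red z0.16 14 [ 0.422 -0.374  0.165] lo [ 0.41  -0.376  0.16 ] hi [ 0.434 -0.367  0.168]
side red z0.17 16 [ 0.42  -0.369  0.174] lo [ 0.41  -0.379  0.17 ] hi [ 0.43  -0.364  0.178]
side white 168 [ 0.403 -0.35   0.121] lo [ 0.375 -0.379  0.093] hi [ 0.442 -0.339  0.133]
side lens 45 [ 0.37  -0.344  0.11 ] lo [ 0.357 -0.356  0.096] hi [ 0.414 -0.332  0.12 ]
side foot 117 [ 0.398 -0.353  0.015] lo [ 0.362 -0.39   0.006] hi [ 0.444 -0.327  0.019]
```

View pics/crop10.png

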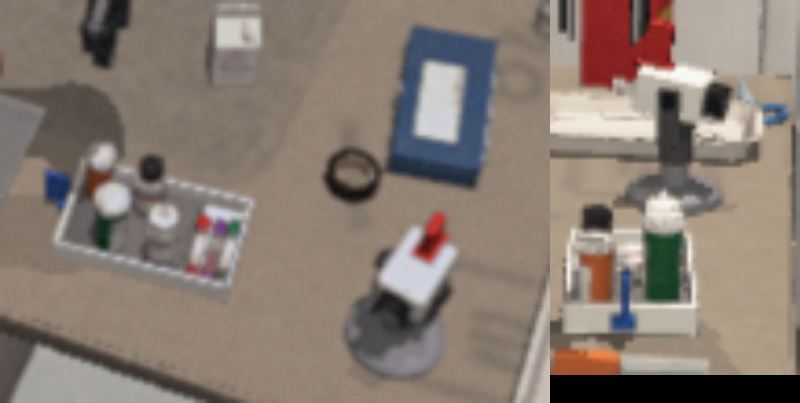

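All four bottles stand in the dish (crop (100,165), (112,210), (150,175), (160,225)) and the tubes are in the well at (215,240). The head at (415,265) looks towards −x, slightly down. Next I measure the head's orientation.

```bash
python3 - <<'E'
from h import *
im=cv2.imread("pics/k_top.png")
for n in("a","b","c","d","f","i","k"):
    pass
acc=[]
for t in("b","d","e","h","i","k"):
    C=cloud("top",np.load(f"/tmp/{t}_top.npy"));h=cv2.cvtColor(cv2.imread(f"pics/{t}_top.png"),cv2.COLOR_BGR2HSV);H,S,V=h[...,0],h[...,1],h[...,2]
    m=(C[...,0]>.33)&(C[...,0]<.46)&(C[...,1]>-.43)&(C[...,1]<-.32)&(S<50)&(V>170)&(C[...,2]>.115)
    acc.append(C[m])
q=np.vstack(acc)
for _ in range(4):
    A=np.c_[q[:,:2],np.ones(len(q))]; k=np.linalg.lstsq(A,q[:,2],rcond=None)[0]; r=q[:,2]-A@k; q=q[abs(r)<max(.003,1.5*r.std())]
nrm=np.array([-k[0],-k[1],1]);nrm/=np.linalg.norm(nrm);print(len(q),r.std(),"normal",nrm.round(3),"tilt",np.arccos(nrm[2]),"dir",np.degrees(np.arctan2(nrm[1],nrm[0])))
print("rect",cv2.minAreaRect(q[:,:2].astype(np.float32)),q.mean(0))
# camera red tab rect per height, white rect by pixel on mean plane
h=cv2.cvtColor(im,cv2.COLOR_BGR2HSV)
C=cloud("top",np.load("/tmp/k_top.npy"));H,S,V=h[...,0],h[...,1],h[...,2]
m=(C[...,0]>.33)&(C[...,0]<.46)&(C[...,1]>-.43)&(C[...,1]<-.32)&((H<8)|(H>172))&(S>140)
v,u=np.where(m&(C[...,2]>.178));print("tabtop",cv2.minAreaRect(onplane("top",np.c_[u,v],.182)[:,:2].astype(np.float32)),C[m&(C[...,2]>.178)].mean(0))
st=manip.get_state();print(st["position"])
E
```

```text
702 0.0017739576473148136 normal [-0.114  0.021  0.993] tilt 0.1161138746158674 dir 169.4129998754751
rect ((0.4057963788509369, -0.37282827496528625), (0.047359399497509, 0.06936720013618469), 76.3998031616211) [ 0.39977152 -0.3717373   0.13235136]
tabtop ((0.4205896854400635, -0.37525343894958496), (0.007141959387809038, 0.0251984354108572), 68.06402587890625) [ 0.42091789 -0.37630992  0.18238669]
[ 0.45150887 -0.04902348  0.24031254]
```

```bash
cat > cam.py <<'E'
from h import *
A=np.array([.405,-.372,.11])
def head(yaw,t):
    c,s=np.cos(yaw),np.sin(yaw); hx=np.array([c*np.cos(t),s*np.cos(t),-np.sin(t)]); hy=np.array([-s,c,0]); hz=np.cross(hx,hy); return hx,hy,hz
def tool(yaw,t,z):
    hx,hy,hz=head(yaw,t); return A-.026*hx+z*hz, np.c_[-hx,hy,-hz]
E
python3 - <<'E'
from cam import *
p,Rt=tool(np.radians(165),.12,.093)
print(manip.get_state()["position"],p,rel(p,Rt,np.array([.4489,-.0487,.2335]),Rd(np.radians(185))))
E
```

```text
[ 0.45150887 -0.04902348  0.24031254] [ 0.41917959 -0.37579941  0.20544372] [ 3.2330e+02  5.8100e+01  2.8100e+01  7.3300e-02  1.0470e-01 -1.2202e+00]
```

carry_out:
  commands:
    - {"dx": 40, "dy": 7, "dz": 0, "wx": 0.01, "wy": 0.01, "wz": -0.17, "gripper": 0.5}
    - {"dx": 90, "dy": 16, "dz": 0, "wx": 0.02, "wy": 0.02, "wz": -0.34, "gripper": 0.5}
    - {"dx": 140, "dy": 25, "dz": 0, "wx": 0.03, "wy": 0.04, "wz": -0.52, "gripper": 0.5}
    - {"dx": 190, "dy": 34, "dz": 0, "wx": 0.04, "wy": 0.06, "wz": -0.7, "gripper": 0.5}
    - {"dx": 240, "dy": 43, "dz": 0, "wx": 0.05, "wy": 0.08, "wz": -0.88, "gripper": 0.5}
    - {"dx": 285, "dy": 51, "dz": 0, "wx": 0.065, "wy": 0.1, "wz": -1.06, "gripper": 0.5}
    - {"dx": 315, "dy": 57, "dz": 10, "wx": 0.073, "wy": 0.105, "wz": -1.22, "gripper": 0.5}
    - {"dx": 323, "dy": 58, "dz": 28, "wx": 0.073, "wy": 0.105, "wz": -1.22, "gripper": 0.5}
    - {"dx": 323, "dy": 58, "dz": 28, "wx": 0.073, "wy": 0.105, "wz": -1.22, "gripper": 0.5}
    - {"dx": 323, "dy": 58, "dz": 28, "wx": 0.073, "wy": 0.105, "wz": -1.22, "gripper": 0.5}

```text
time: 37.95
position: [0.4197, -0.3752, 0.2053]
tcp_rot: [3.093, -0.408, 0.186]
ft_force: [-0.1, 0.7, 0.4]
finger_gap: 0.0424
grasp_force: 0.0
```

```bash
python3 - <<'E'
from cam import *
p,Rt=tool(np.radians(165),.12,.033)
s=manip.get_state();print(s["position"],s["joints"].round(2),rel(p,Rt))
S=snap("l")
a=S["side"][0][100:200,310:410];b=S["top"][0][170:280,390:500]
cv2.imwrite("pics/crop11.png",np.hstack([cv2.resize(a,(400,400),interpolation=2),cv2.resize(b,(400,400),interpolation=2)])[:,:,::-1])
E
```

```text
[ 0.41973132 -0.37521029  0.20527321] [-0.38 -0.16 -0.15 -0.01 -1.46  1.69] [-4.00e-01  7.00e-01  5.98e+01  9.00e-04 -5.00e-04 -7.00e-04]
```

View pics/crop11.png

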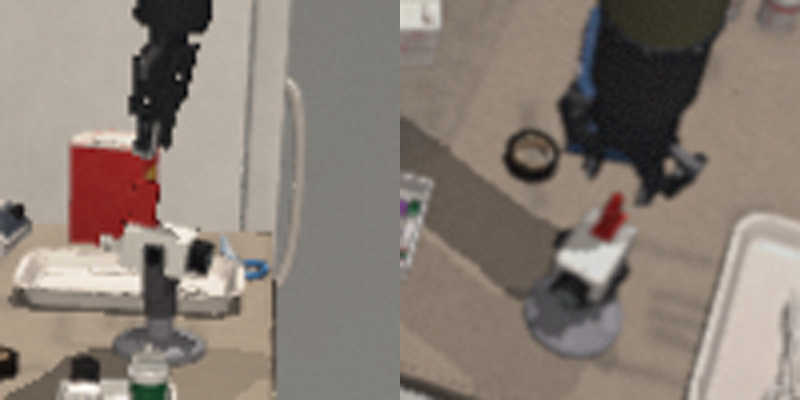

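The gripper stands over the red tab (crop (612,215)), its fingers on either side of it. Down, and grip.

carry_out:
  commands:
    - {"dx": 0, "dy": 0, "dz": 30, "wx": 0, "wy": 0, "wz": 0, "gripper": 0.5}
    - {"dx": 0, "dy": 0, "dz": 52, "wx": 0, "wy": 0, "wz": 0, "gripper": 0.5}
    - {"dx": 0, "dy": 0, "dz": 59, "wx": 0, "wy": 0, "wz": 0, "gripper": 0.5}
    - {"dx": 0, "dy": 0, "dz": 59, "wx": 0, "wy": 0, "wz": 0, "gripper": 0.3}
    - {"dx": 0, "dy": 0, "dz": 59, "wx": 0, "wy": 0, "wz": 0, "gripper": 0.15}
    - {"dx": 0, "dy": 0, "dz": 59, "wx": 0, "wy": 0, "wz": 0, "gripper": 0}
    - {"dx": 0, "dy": 0, "dz": 59, "wx": 0, "wy": 0, "wz": 0, "gripper": 0}
    - {"dx": 0, "dy": 0, "dz": 59, "wx": 0, "wy": 0, "wz": 0, "gripper": 0}
  force: 40

```text
time: 39.05
position: [0.4269, -0.3775, 0.1476]
tcp_rot: [3.092, -0.407, 0.189]
ft_force: [-0.1, 1.6, 5.9]
finger_gap: 0.0117
grasp_force: 43.0
```

```bash
python3 - <<'E'
from cam import *
s=manip.get_state();p0=s["position"];R0=R.from_rotvec(s["tcp_rot"]).as_matrix();print(p0,s["finger_gap"],s["grasp_force"],s["ft_force"],s["moment"])
print(tool(np.radians(165),.12,.034)[0])
hx,hy,hz=-R0[:,0],R0[:,1],-R0[:,2]; print("head yaw",np.degrees(np.arctan2(hx[1],hx[0])),"tilt",np.arcsin(-hx[2]),"roll",hy[2])
# rigid swivel about vertical through A
for a in range(8,85,8)[:]:
    Q=R.from_rotvec([0,0,-np.radians(a)]).as_matrix(); p=A+Q@(p0-A); print(a,rel(p,Q@R0,p0,R0).tolist())
E
```

```text
[ 0.42690077 -0.37754154  0.14760086] 0.011721268300146795 43.03372085094452 [-0.08216321  1.56194117  5.93609946] [0.89500021 0.17920768 0.12330647]
[ 0.42600194 -0.37762745  0.14686801]
head yaw 164.99211777875803 tilt 0.12244298563201236 roll 0.0010420566821879515
8 [-0.2, 3.1, -0.0, -0.0171, -0.0001, 0.1386]
16 [-0.8, 6.2, -0.1, -0.0341, -0.0003, 0.2772]
24 [-1.8, 9.2, -0.2, -0.0512, -0.0004, 0.4157]
32 [-3.2, 12.0, -0.4, -0.0682, -0.0006, 0.5543]
40 [-5.0, 14.6, -0.6, -0.0853, -0.0007, 0.6929]
48 [-7.2, 16.9, -0.9, -0.1023, -0.0009, 0.8315]
56 [-9.6, 18.9, -1.2, -0.1194, -0.001, 0.9701]
64 [-12.3, 20.5, -1.5, -0.1364, -0.0012, 1.1086]
72 [-15.2, 21.7, -1.8, -0.1535, -0.0013, 1.2472]
80 [-18.2, 22.5, -2.2, -0.1705, -0.0015, 1.3858]
```

carry_out:
  commands:
    - {"dx": 0, "dy": 3, "dz": 0, "wx": -0.017, "wy": 0, "wz": 0.139, "gripper": 0}
    - {"dx": -1, "dy": 6, "dz": 0, "wx": -0.034, "wy": 0, "wz": 0.277, "gripper": 0}
    - {"dx": -2, "dy": 9, "dz": 0, "wx": -0.051, "wy": 0, "wz": 0.416, "gripper": 0}
    - {"dx": -3, "dy": 12, "dz": -0.5, "wx": -0.068, "wy": 0, "wz": 0.554, "gripper": 0}
    - {"dx": -5, "dy": 14.5, "dz": -0.5, "wx": -0.085, "wy": 0, "wz": 0.693, "gripper": 0}
    - {"dx": -7, "dy": 17, "dz": -1, "wx": -0.102, "wy": 0, "wz": 0.8315, "gripper": 0}
    - {"dx": -9.5, "dy": 19, "dz": -1, "wx": -0.119, "wy": 0, "wz": 0.97, "gripper": 0}
    - {"dx": -12, "dy": 20.5, "dz": -1.5, "wx": -0.136, "wy": 0, "wz": 1.1086, "gripper": 0}
    - {"dx": -15, "dy": 21.5, "dz": -2, "wx": -0.1535, "wy": 0, "wz": 1.247, "gripper": 0}
    - {"dx": -18, "dy": 22.5, "dz": -2, "wx": -0.1705, "wy": 0, "wz": 1.386, "gripper": 0}
    - {"dx": -19.5, "dy": 23, "dz": -2.5, "wx": -0.177, "wy": 0, "wz": 1.438, "gripper": 0}
    - {"dx": -19.5, "dy": 23, "dz": -2.5, "wx": -0.177, "wy": 0, "wz": 1.438, "gripper": 0}

```text
time: 40.55
position: [0.4015, -0.3946, 0.1476]
tcp_rot: [1.996, -2.3, 0.122]
ft_force: [-1.3, 3.2, 6.6]
finger_gap: 0.0117
grasp_force: 43.0
```

```bash
python3 - <<'E'
from cam import *
s=manip.get_state();p0=s["position"];R0=R.from_rotvec(s["tcp_rot"]).as_matrix();print(p0,s["finger_gap"],s["grasp_force"],s["ft_force"],s["joints"].round(2))
hx,hy,hz=-R0[:,0],R0[:,1],-R0[:,2]; print("head yaw",np.degrees(np.arctan2(hx[1],hx[0])),"tilt",np.arcsin(-hx[2]))
S=snap("m")
acc=[]
C=cloud("top",S["top"][1]);h=cv2.cvtColor(S["top"][0],cv2.COLOR_RGB2HSV);H,Sa,V=h[...,0],h[...,1],h[...,2]
m=(C[...,0]>.33)&(C[...,0]<.46)&(C[...,1]>-.43)&(C[...,1]<-.32)&(Sa<50)&(V>150)&(C[...,2]>.1)
q=C[m];print(len(q),cv2.minAreaRect(q[:,:2].astype(np.float32)) if len(q)>5 else "")
for a in(.085,.17,.255,.34):
    Q=R.from_rotvec(hy*a).as_matrix(); print(a,rel(A+Q@(p0-A),Q@R0,p0,R0).tolist())
E
```

```text
[ 0.40150633 -0.39462411  0.14758399] 0.011663621497971897 42.98999905586243 [-1.34797086  3.22980364  6.609621  ] [-0.34 -0.12 -0.27  0.12 -1.4   0.18]
head yaw 81.92599853498236 tilt 0.12336997104494699
38 ((0.387389600276947, -0.3810201585292816), (0.037014562636613846, 0.07333867251873016), 22.86663055419922)
0.085 [-3.0, -0.0, -2.2, -0.0, 0.085, -0.0]
0.17 [-6.2, 0.0, -4.1, -0.0, 0.17, 0.0]
0.255 [-9.6, -0.0, -5.8, 0.0, 0.255, 0.0]
0.34 [-13.1, -0.0, -7.1, 0.0, 0.34, -0.0]
```

carry_out:
  commands:
    - {"dx": -3, "dy": 0, "dz": -2, "wx": 0, "wy": 0.085, "wz": 0, "gripper": 0}
    - {"dx": -6, "dy": 0, "dz": -4, "wx": 0, "wy": 0.17, "wz": 0, "gripper": 0}
    - {"dx": -9.5, "dy": 0, "dz": -6, "wx": 0, "wy": 0.255, "wz": 0, "gripper": 0}
    - {"dx": -13, "dy": 0, "dz": -7, "wx": 0, "wy": 0.34, "wz": 0, "gripper": 0}
    - {"dx": -13, "dy": 0, "dz": -7, "wx": 0, "wy": 0.34, "wz": 0, "gripper": 0}
    - {"dx": -13, "dy": 0, "dz": -7, "wx": 0, "wy": 0.34, "wz": 0, "gripper": 0}

```text
time: 41.4
position: [0.4034, -0.3811, 0.1532]
tcp_rot: [1.81, -2.082, 0.427]
ft_force: [-3.0, 1.3, 5.8]
finger_gap: 0.0114
grasp_force: 42.9
```

```bash
python3 - <<'E'
from cam import *
s=manip.get_state();p0=s["position"];R0=R.from_rotvec(s["tcp_rot"]).as_matrix();print(p0,s["finger_gap"],s["grasp_force"],s["ft_force"],s["moment"])
hx,hy,hz=-R0[:,0],R0[:,1],-R0[:,2]; print("head yaw",np.degrees(np.arctan2(hx[1],hx[0])),"tilt",np.arcsin(-hx[2]))
E
```

```text
[ 0.4033832  -0.38107352  0.1531846 ] 0.011446716543491536 42.897929549217224 [-2.97959293  1.29284133  5.82960046] [ 0.73529184  0.52952446 -0.36105737]
head yaw 82.01413065134577 tilt 0.46461412942922514
```

carry_out:
  commands:
    - {"dx": 0, "dy": 0, "dz": 0, "wx": 0, "wy": 0, "wz": 0, "gripper": 0.15}
    - {"dx": 0, "dy": 0, "dz": 0, "wx": 0, "wy": 0, "wz": 0, "gripper": 0.35}
    - {"dx": 0, "dy": 0, "dz": 0, "wx": 0, "wy": 0, "wz": 0, "gripper": 0.45}
    - {"dx": 0, "dy": 0, "dz": -20, "wx": 0, "wy": 0, "wz": 0, "gripper": 0.45}
    - {"dx": 0, "dy": 0, "dz": -60, "wx": 0, "wy": 0, "wz": 0, "gripper": 0.45}
    - {"dx": 0, "dy": 0, "dz": -110, "wx": 0, "wy": 0, "wz": 0, "gripper": 0.45}
    - {"dx": -30, "dy": 0, "dz": -150, "wx": 0, "wy": 0, "wz": 0, "gripper": 0.45}
    - {"dx": -90, "dy": 0, "dz": -170, "wx": 0, "wy": 0, "wz": 0, "gripper": 0.45}
    - {"dx": -150, "dy": 0, "dz": -180, "wx": 0, "wy": 0, "wz": 0, "gripper": 0.45}
    - {"dx": -200, "dy": 0, "dz": -180, "wx": 0, "wy": 0, "wz": 0, "gripper": 0.45}
    - {"dx": -200, "dy": 0, "dz": -180, "wx": 0, "wy": 0, "wz": 0, "gripper": 0.45}

```text
time: 42.78
position: [0.4398, -0.1218, 0.2214]
tcp_rot: [1.814, -2.077, 0.422]
ft_force: [-0.1, -0.4, -0.6]
finger_gap: 0.0384
grasp_force: 0.0
```

```bash
cat > meas.py <<'E'
from cam import *
import sys
s=manip.get_state();print(s["position"],s["time"])
tag=sys.argv[1];S=snap(tag)
D={}
for n in("top","side"):
    C=cloud(n,S[n][1]);h=cv2.cvtColor(S[n][0],cv2.COLOR_RGB2HSV);H,Sa,V=h[...,0],h[...,1],h[...,2]
    g=(C[...,0]>.33)&(C[...,0]<.47)&(C[...,1]>-.44)&(C[...,1]<-.30)
    w=C[g&(Sa<60)&(V>150)&(C[...,2]>.09)]; r=C[g&((H<8)|(H>172))&(Sa>140)&(C[...,2]>.12)]
    print(n,"white",len(w),w.mean(0).round(3) if len(w) else "","red",len(r),np.median(r,0).round(4) if len(r) else "")
    if len(r)>10:
        for z in np.arange(.12,.2,.01):
            k=r[(r[:,2]>=z)&(r[:,2]<z+.01)]
            if len(k)>2: print("  red z",z.round(2),len(k),k.min(0).round(4),k.max(0).round(4))
    q=w
    for _ in range(6):
        if len(q)<20: break
        # plane fit by SVD
        c=np.median(q,0); u,sv,vt=np.linalg.svd(q-c,full_matrices=False); nn=vt[2]*np.sign(vt[2][2]); d=(q-c)@nn; q=q[abs(d)<max(.0025,1.5*d.std())]
    if len(q)>=20: print("  plane",len(q),nn.round(3),"tilt",np.arccos(nn[2]).round(3),"dir",np.degrees(np.arctan2(nn[1],nn[0])).round(1),q.mean(0).round(4),cv2.minAreaRect(q[:,:2].astype(np.float32)))
c=np.zeros((560,800,3),np.uint8)
c[:,:400]=cv2.resize(S["side"][0][130:270,300:400],(400,560),interpolation=2);c[:320,400:]=cv2.resize(S["top"][0][170:282,330:470],(400,320),interpolation=2)
cv2.imwrite(f"pics/z_{tag}.png",c[:,:,::-1])
E
python3 meas.py n
```

```text
[ 0.4398231  -0.12176365  0.22138126] 42.775
top white 197 [ 0.398 -0.375  0.13 ] red 78 [ 0.4008 -0.3776  0.1665]
  red z 0.14 14 [ 0.3953 -0.3982  0.1415] [ 0.4084 -0.3713  0.1498]
  red z 0.15 18 [ 0.3938 -0.397   0.1501] [ 0.4057 -0.3745  0.1598]
  red z 0.16 16 [ 0.3942 -0.3888  0.1604] [ 0.4056 -0.3695  0.1697]
  red z 0.17 17 [ 0.396  -0.3817  0.1702] [ 0.4073 -0.3593  0.1798]
  red z 0.18 13 [ 0.4009 -0.3797  0.18  ] [ 0.4097 -0.3614  0.1861]
  plane 79 [0.199 0.208 0.958] tilt 0.292 dir 46.2 [ 0.3987 -0.3656  0.1313] ((0.402972549200058, -0.3715030252933502), (0.06416311115026474, 0.04644297435879707), 81.13712310791016)
side white 138 [ 0.402 -0.357  0.123] red 49 [ 0.4012 -0.3676  0.1591]
  red z 0.13 5 [ 0.3926 -0.3795  0.1352] [ 0.4091 -0.3708  0.1381]
  red z 0.14 13 [ 0.3901 -0.3938  0.1406] [ 0.4047 -0.3642  0.1498]
  red z 0.15 9 [ 0.3969 -0.3708  0.1501] [ 0.4091 -0.3569  0.1599]
  red z 0.16 6 [ 0.3975 -0.3707  0.1626] [ 0.4093 -0.3599  0.1682]
  red z 0.17 11 [ 0.3977 -0.3761  0.1701] [ 0.4098 -0.3518  0.1776]
  red z 0.18 5 [ 0.3982 -0.3775  0.1804] [ 0.4066 -0.3584  0.1836]
  plane 63 [0.101 0.434 0.895] tilt 0.462 dir 76.9 [ 0.4028 -0.358   0.1254] ((0.4038718044757843, -0.36066097021102905), (0.06024102494120598, 0.04969087988138199), 83.53842163085938)
```

carry_out:
  commands:
    - {"dx": -10, "dy": 0, "dz": -40, "wx": 0, "wy": 0, "wz": 0, "gripper": 0.45}
    - {"dx": -27, "dy": 0, "dz": -80, "wx": 0, "wy": 0, "wz": 0, "gripper": 0.45}
    - {"dx": -40, "dy": 0, "dz": -120, "wx": 0, "wy": 0, "wz": 0, "gripper": 0.45}
    - {"dx": -44, "dy": 0, "dz": -133, "wx": 0, "wy": 0, "wz": 0, "gripper": 0.45}
    - {"dx": -44, "dy": 0, "dz": -133, "wx": 0, "wy": 0, "wz": 0, "gripper": 0.45}
    - {"dx": -44, "dy": 0, "dz": -133, "wx": 0, "wy": 0, "wz": 0, "gripper": 0.45}

```text
time: 43.62
position: [0.4534, -0.0273, 0.3218]
tcp_rot: [1.809, -2.083, 0.422]
ft_force: [0.6, -0.3, -0.5]
finger_gap: 0.0383
grasp_force: 0.0
```

```bash
python3 meas.py o | grep -v red; python3 - <<'E'
from cam import *
C=cloud("top",np.load("/tmp/o_top.npy"));im=cv2.imread("pics/o_top.png");h=cv2.cvtColor(im,cv2.COLOR_BGR2HSV);H,S,V=h[...,0],h[...,1],h[...,2]
Cs=cloud("side",np.load("/tmp/o_side.npy"))
for n,c in(("top",C),("side",Cs)):
    m=(c[...,0]>.36)&(c[...,0]<.5)&(c[...,1]>-.23)&(c[...,1]<-.135)&(c[...,2]>.019)&(c[...,2]<.032)
    q=c[m]; print(n,len(q),"rim well-end lo/hi",np.percentile(q,2,0).round(4),np.percentile(q,98,0).round(4))
    m=(c[...,0]>.36)&(c[...,0]<.5)&(c[...,1]>-.23)&(c[...,1]<.02)&(c[...,2]>.019)&(c[...,2]<.03)
    print(cv2.minAreaRect(c[m][:,:2].astype(np.float32)))
# tubes by saturated stoppers
m=(C[...,0]>.36)&(C[...,0]<.5)&(C[...,1]>-.22)&(C[...,1]<-.13)&(C[...,2]>.004)&(C[...,2]<.03)&(S>90)&((H>150)|(H<6)|((H>40)&(H<90))|((H>125)))
q=C[m];print("stoppers",len(q),q.mean(0),q.min(0),q.max(0))
E
python3 dish.py p | grep -v "^\["
```

```text
[ 0.45344554 -0.02726981  0.32181801] 43.625
  plane 87 [0.174 0.2   0.964] tilt 0.269 dir 49.1 [ 0.4003 -0.3632  0.1288] ((0.40352076292037964, -0.37083157896995544), (0.06442810595035553, 0.05140053108334541), 80.49273681640625)
  plane 65 [0.031 0.428 0.903] tilt 0.444 dir 85.9 [ 0.4033 -0.3575  0.126 ] ((0.4028171896934509, -0.36289066076278687), (0.05936381593346596, 0.04777372628450394), 79.53742218017578)
top 165 rim well-end lo/hi [ 0.3757 -0.2055  0.0192] [ 0.4875 -0.1376  0.0304]
((0.42651981115341187, -0.10343745350837708), (0.11748142540454865, 0.20237338542938232), 6.099536895751953)
side 36 rim well-end lo/hi [ 0.3764 -0.2049  0.0197] [ 0.4838 -0.1405  0.0275]
((0.4243870973587036, -0.10074609518051147), (0.10764918476343155, 0.2113112360239029), 5.089567184448242)
stoppers 30 [ 0.4388443  -0.17028044  0.01818835] [ 0.39206165 -0.19315642  0.0117965 ] [ 0.46242496 -0.15273027  0.02471338]
orange 57 [319. 204.] [0.433 0.096 0.037] top ((0.4395715892314911, 0.09678921848535538), (0.048218078911304474, 0.01218689326196909), 1.29018235206604) 0.039788065191335376
orange 15 [355. 214.] [ 0.441 -0.046  0.051] top ((0.43959420919418335, -0.05064559727907181), (0.00444635096937418, 0.010911919176578522), 22.316354751586914) 0.05630079510622443
```

View pics/z_o.png

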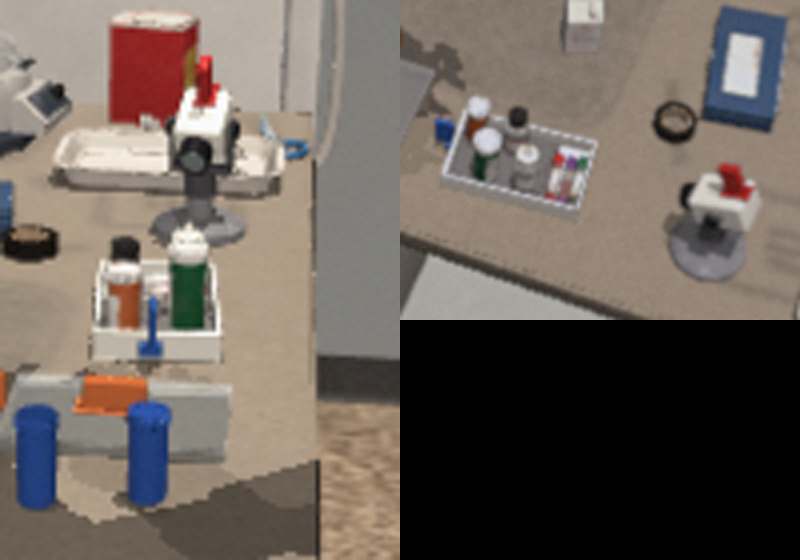

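The last picture shows all four bottles upright, the tubes in the well, the lid flat and clear of the dish, and the camera head facing the well at tilt about 0.45–0.46 (0.465 needed). I'm handing in.

```bash
python3 -c "
from bench import manip
print(manip.close_job())"
```

```text
the job is handed in; nothing more can be done
None
```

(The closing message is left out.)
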